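Gauge the bottle-cork dispenser with its dipstick

TASK

Check how many corks are left in the white dispenser: take the beech dipstick from its rest and push it down through the snug bore until it rests on the corks, pressing gently at the bottom so as not to crush them, and leave it standing there. Then slide the pointer on the upright beside it until it is level with the ring on the dipstick, and let go; leave the jar, scoop and spoon alone.

Things in the scene. Friction and masses are not known exactly. Their poses are not given: they have to be found in the camera images.
- dispenser: White plastic cork dispenser, fixed: foot plate 110 x 230 x 8 mm, on it a square block 56 x 56 mm, its top 115 mm above the shelf, with an upright 18 mm bore in its centre (2 mm chamfer). Origin: on the bore's axis, at shelf height; z up. A flat aluminium upright (8 x 18 mm, top at 230 mm) stands at y = +140 mm and carries the pointer.
- mouth (a point): Centre of the bore's mouth, on top of the block. Two sprung rubber noses 13 mm below it: the rod's foot needs 6 to 12 N to pass them, then 4 to 8 N to slide on; the rod stays where it is left and does not fall in. The bore ends on a pile of corks, 45 to 80 mm below the mouth, just where is not known; they give 1 mm per 8 N, and over 25 N crushes them.
- rod: Beech dipstick, loose, 40 g (may vary), standing upright: 160 mm long, 16 mm thick, its foot tapered to 12 mm over the lowest 8 mm, with a ring 24 mm wide and 6 mm thick centred 100 mm above the foot. Origin: centre of the foot's end; z runs up the rod.
- rod_tip (a point): Centre of the foot's end of the dipstick (its origin).
- rod_ring (a point): Centre of the ring on the dipstick, on its axis, 100 mm above the foot's end; this is the reading mark.
- rod_grip (a point): On the dipstick's axis 135 mm above the foot's end, between ring and top: where to grasp it.
- rest: Beech block 70 x 70 x 40 mm, fixed, in whose loose 20 mm wide, 30 mm deep hole the dipstick stands at the start. Origin: centre of its underside.
- pointer_tip (a point): Tip of the steel pointer, which points from the upright towards the bore (the dispenser's -y) and lies 90 mm in y from the bore's axis. It slides straight up and down, from 120 to 200 mm above the shelf, starting near the top; friction of about 4 N keeps it where it is left.
- pointer_tab (a point): Centre of the pointer's black grip tab, at the pointer's own height: 14 mm wide (along the dispenser's y), 22 mm (along x), 26 mm high, 78 mm in front of the upright (the dispenser's -x).
- jar: Blue glass jar with a cork, loose, 82 mm wide, 126 mm high. Origin: centre of its underside. To be left alone. (Beyond it, at the far edge of the shelf, stands a fixed stack of white trays, 150 x 220 mm, 118 mm high.)
- scoop: Steel scoop, loose: pan 90 x 56 x 34 mm, handle to its -x. Origin: under the pan. To be left alone.
- spoon: Beech spoon, loose, 260 mm long, lying flat. To be left alone.
There are look-alikes about, which are no part of the job. Leave any black look-alike of the rod alone.

How it is judged:
By the outcome, as a careful person would: the job done as asked, in the order asked, and still so for the second after the job is handed in, with the robot touching nothing.
It also fails if it takes over 61 s, if anything falls off the work surface, if the arm or the gripper's body presses on something with over 40 N, if the wrist force passes 120 N, or if a joint passes its speed limit or range.

ROBOT

A 7-joint arm with a two-finger parallel gripper is mounted at the origin on the work surface. World frame = base frame: x ahead of the robot, y to its left, z up, the work surface at z = 0. Lengths are in m, angles in rad, forces in N, time in s.
With the tool pointing down it reaches from about 0.425 to 0.875 m from the base axis. Payload 4.7 kg.
Tool frame: the origin (TCP) lies at the very end of the fingers, on their centre line; the grasp point (between the pads) lies arm.hold_point_z behind it (arm.hold_point_z is the distance from the TCP to the grasp point, in m); x points along the fingers, y is the direction in which the jaws open and shut, and the axes are right-handed (so a half turn about x gives the same grasp; the last joint's range is limited). The gripper opens to 87 mm and grips with 3 to 60 N. Pads are 19 mm wide; open, the fingers measure 117 mm over their backs; the gripper's body (75 mm by 190 mm) begins 51 mm behind the grasp point.
Start: joints at [0.014, 0.321, -0.07, 1.45, 0.023, 1.371, -0.057], TCP at [0.65, -0, 0.223] pointing down, gripper open.
Joint ranges: [-2.86, 2.86], [-0.3, 2.09], [-1.38, 1.24], [0.06, 2.45], [-1.56, 4.7], [0.09, 2.05], [-2.69, 2.69]. Speed limits (rad/s): [2.57, 2.57, 3.14, 3.14, 3.14, 3.14, 3.14].

INTERFACE

Orientations are given as a unit quaternion [x, y, z, w].
In Python, from station import arm gives the robot as it stands. The module is installed in compiled form; this text tells all that it offers.
- The arm moves only by the shell command python3 -m handwheel 'ROWS' [OPENING] [FORCE]. ROWS is JSON, a list of rows, each a list of 2 entries, a list of its own where there are three numbers: the shift along the tool's x, y, z in m, then the turn, a rotation vector about the tool's x, y, z in rad. A call has exactly 10 rows; each row is the pose to reach, as a shift and turn from the pose measured when the call began, along the tool's axes at that moment; what a row does not reach only later rows make up. A row lasts 1/10 s, in which the tool goes at most 50 mm and 8.59 degrees, less where a joint would pass 70% of its speed; a pose out of reach is approached as far as the arm can. A call with a gripper value outside its range is refused whole. OPENING is the gripper's target within -1 to 1 (shut at 1, half-way at 0, fully open at -1), set as the call begins (- or left out, the last holds). The fingers move at their own pace and stop on an object; FORCE is the grip in N (left out, the last holds). Time passes only in rows, so rows that repeat a pose let the fingers close, or fill a call up. It gives the time, the measured TCP pose, the force and the opening at its end, in the units of the state.
- arm.get_state(): the state, without advancing time (a new reading comes with each control period).
- arm.camera(name): name is "scene" or "side" or "wrist"; returns the picture (420x560x3 uint8, blue, green, red); there is no depth.
- arm.camera_model(name): a dict with "vfov" (degrees; the focal length in pixels is half the picture's height over the tangent of half this angle, whatever the lens; pixels are square), "cx", "cy" (the principal point, pixels), "rvec" (rotation vector, rad) and "tvec" (3), from world to camera coordinates, as OpenCV has them; the wrist camera has in their place "hand_eye" (4x4, takes a point from camera to tool coordinates, whose origin is the TCP and whose axes are the tool frame's). Camera axes: x right, y down, z forward; pixel columns grow to the right and rows downward; lengths in m; the calibration is good to about 2 mm. A picture is of the moment at which its call begins: read the wrist's pose just before it. camera_model takes no time and is no camera call.
- arm.finish_job(): hands the job in, once; it reports no verdict.
The state is a dict: "t": time; "joint_pos": joint angles; "joint_vel": joint speeds; "joint_efforts": joint torques, N m; "eef_pos": TCP position; "tcp_rot": TCP orientation; "ft_force": force on the tool from outside, world axes, zero at the start; "wrist_torque": the same for the moment, N m; "opening": opening from 0.0 (shut) to 1.0 (fully open).
Only numpy, scipy, OpenCV 4.12 (cv2) and the standard library are available. Lean on these libraries where they do the work, as an engineer would, in place of code of your own. Each camera call takes 0.05 s, during which the arm holds its last target.

## Working session

There is one attempt and no reset: what is moved stays moved. The work goes in short steps, Python scripts to look and compute and a shell command to move; the robot and the scene stay as the last step left them, time stands still between calls to the robot, and variables do not carry over. Pictures are saved under pics/ and viewed, and the job is handed in when it is done.

```bash
mkdir -p pics
python3 - <<'E'
from station import arm
import cv2,json
s=arm.get_state()
for k,v in s.items(): print(k,v)
print(arm.hold_point_z)
for n in("scene","side","wrist"):
    m=arm.camera_model(n); print(n,m)
    cv2.imwrite(f"pics/{n}0.png",arm.camera(n))
E
```

```text
t 0.0
joint_pos [ 0.01411406  0.32182992 -0.07010625  1.45169219  0.02257615  1.37077585
 -0.05688817]
joint_vel [ 0.00146598 -0.00015868 -0.00261225  0.0013066   0.00084186 -0.0010305
 -0.00037641]
joint_efforts [-2.58547143e-04 -4.91284704e+01 -4.03903294e-01 -3.12526345e+01
 -6.40594075e-02  4.37659642e-02  1.61017233e-04]
eef_pos [ 6.49443817e-01 -3.70136533e-05  2.21448539e-01]
tcp_rot [-0.49949242 -0.50047312  0.50048493 -0.49954861]
ft_force [-0.6412686   0.39281635  0.58996864]
wrist_torque [-0.00375913 -0.00809677 -0.02047916]
opening 0.9972574136071676
0.0187
scene {'vfov': 44.99126059735708, 'cx': 274.95145871861797, 'cy': 203.6763834930331, 'rvec': array([ 2.15835311,  0.86562421, -0.36081801]), 'tvec': array([-0.37339405, -0.19283843,  1.61098765])}
side {'vfov': 45.648160427288225, 'cx': 278.86171646105555, 'cy': 212.3381208113001, 'rvec': array([ 2.05594277, -0.50014966,  0.25362217]), 'tvec': array([-0.50791422,  0.23107537,  0.9299941 ])}
wrist {'vfov': 66.79437986826403, 'cx': 282.84272776750925, 'cy': 213.76827828634555, 'hand_eye': array([[-2.31465439e-04, -2.58313736e-01,  9.66061054e-01,
        -1.61194136e-01],
       [ 9.99999521e-01,  8.59326391e-04,  4.69371099e-04,
         1.15510180e-03],
       [-9.51406761e-04,  9.66060699e-01,  2.58313414e-01,
        -6.92889124e-02],
       [ 0.00000000e+00,  0.00000000e+00,  0.00000000e+00,
         1.00000000e+00]])}
```

View pics/scene0.png

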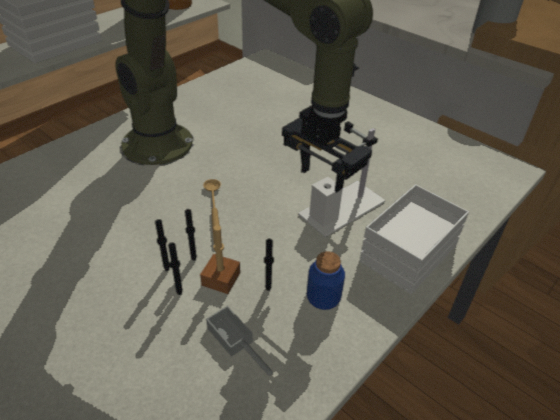

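View pics/side0.png

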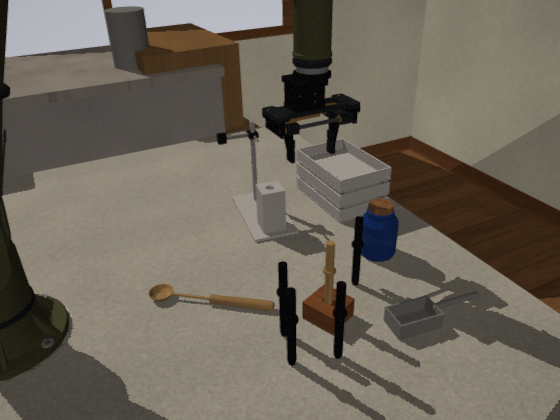

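View pics/wrist0.png

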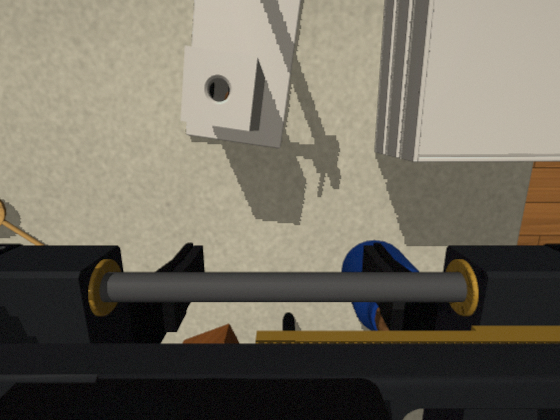

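The beech rod stands in the brown rest at about (220,240) in scene and (329,270) in side. The four black ones, at side (283,300), (291,325), (339,320) and (357,250), are the look-alikes. The bore mouth is at wrist (217,88). Next I enlarge crops to confirm this.

Run:
```python
import cv2,numpy as np
def crop(n,x0,y0,x1,y1,f):
    i=cv2.imread(f"pics/{n}0.png")[y0:y1,x0:x1]
    return cv2.resize(i,None,fx=f,fy=f,interpolation=cv2.INTER_CUBIC)
a=crop("scene",190,170,260,300,4); b=crop("side",290,225,370,335,4)
c=np.zeros((530,620,3),np.uint8); c[:520,:280]=a; c[:440,290:610]=b
cv2.imwrite("pics/c1.png",c)
a=crop("scene",280,110,390,240,4);b=crop("side",205,110,305,240,4)
cv2.imwrite("pics/c2.png",cv2.resize(np.hstack([a,b]),(798,494)))
```

```text
(no output)
```

View pics/c1.png

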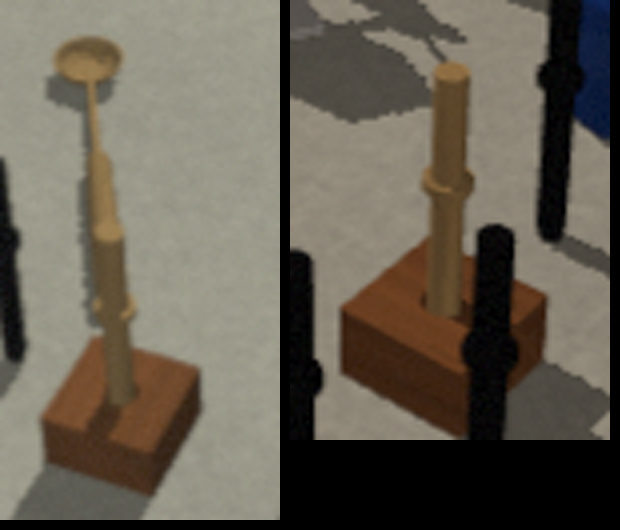

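View pics/c2.png

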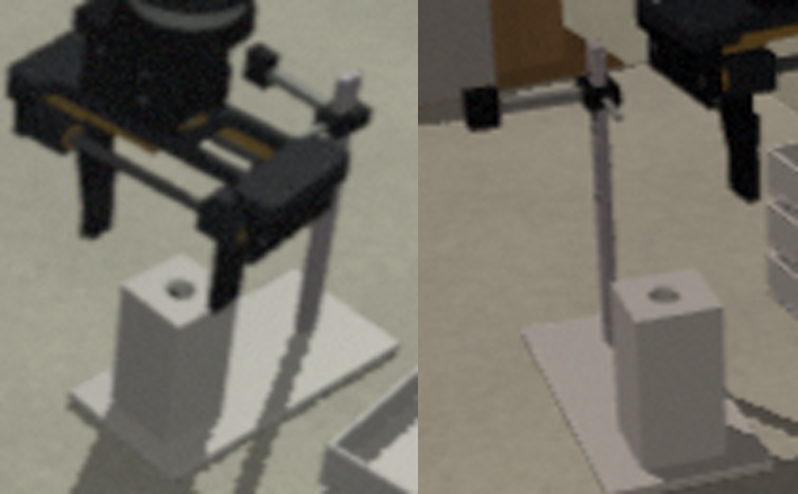

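The only beech rod stands in the rest, in scene top (217,227) and ring (219,246). In side its top is at (330,242) and ring at (329,271). The pointer tab is at scene (349,127) and side (222,138). Next I triangulate these.

```bash
cat > h.py <<'E'
from station import arm
import cv2,numpy as np
from scipy.spatial.transform import Rotation as R
def K(m): 
    f=210/np.tan(np.radians(m["vfov"]/2)); return np.array([[f,0,m["cx"]],[0,f,m["cy"]],[0,0,1]])
def ext(n,s=None):
    m=arm.camera_model(n)
    if n!="wrist": return K(m),cv2.Rodrigues(np.array(m["rvec"]))[0],np.array(m["tvec"])
    T=np.eye(4);T[:3,:3]=R.from_quat(s["tcp_rot"]).as_matrix();T[:3,3]=s["eef_pos"]
    W=np.linalg.inv(T@m["hand_eye"]); return K(m),W[:3,:3],W[:3,3]
def ray(E,px):
    k,r,t=E; o=-r.T@t; d=r.T@np.linalg.solve(k,[px[0],px[1],1]); return o,d/np.linalg.norm(d)
def plane(E,px,z):
    o,d=ray(E,px); return o+d*(z-o[2])/d[2]
def tri(*L):
    A=np.zeros((3,3));b=np.zeros(3);rs=[ray(*l) for l in L]
    for o,d in rs: P=np.eye(3)-np.outer(d,d);A+=P;b+=P@o
    x=np.linalg.solve(A,b); return x,[round(1e3*np.linalg.norm(np.cross(x-o,d)),1) for o,d in rs]
def proj(E,p):
    k,r,t=E; q=k@(r@np.array(p)+t); return q[:2]/q[2]
E
python3 - <<'E'
from h import *
np.set_printoptions(precision=4,suppress=True)
s=arm.get_state(); S=ext("scene");D=ext("side");W=ext("wrist",s)
for n,a,b in [("mouth",(327.4,186.3),(269.7,187.9)),("tab",(348.9,127.1),(221.6,138.4)),("uprtop",(371.8,130.5),(252.4,121.8)),("rodtop",(217.5,227.5),(330.5,242.5)),("ring",(219,246.5),(329.2,270.7))]:
    print(n,*tri((S,a),(D,b)))
print("mouth wrist plane",plane(W,(217,88),.115),plane(S,(327.4,186.3),.115),plane(D,(269.7,187.9),.115))
print("hole", plane(S,(220.2,269.5),.04))
print("rodtop z170", plane(S,(217.5,227.5),.17),plane(D,(330.5,242.5),.17))
print("ring z110", plane(S,(219,246.5),.11),plane(D,(329.2,270.7),.11))
# foot plate edges: side
print("jar/black tops")
for a in [(282,265),(291,293),(341,285),(358,221)]: print(plane(D,a,.16))
# pointer
for z in (.19,.2): print(plane(S,(348.9,127.1),z),plane(D,(221.6,138.4),z))
w=cv2.imread("pics/wrist0.png")
cv2.imwrite("pics/w1.png",cv2.resize(w[0:160,150:350],None,fx=3.5,fy=3.5,interpolation=cv2.INTER_CUBIC))
E
```

```text
mouth [0.5978 0.1009 0.1115] [np.float64(0.7), np.float64(0.7)]
tab [0.5414 0.2506 0.1945] [np.float64(0.6), np.float64(0.6)]
uprtop [0.6196 0.236  0.2274] [np.float64(0.7), np.float64(0.7)]
rodtop [ 0.5567 -0.2333  0.1694] [np.float64(0.2), np.float64(0.2)]
ring [ 0.5559 -0.2329  0.1085] [np.float64(0.5), np.float64(0.5)]
mouth wrist plane [0.5987 0.1001 0.115 ] [0.6009 0.0964 0.115 ] [0.5953 0.0962 0.115 ]
hole [ 0.561  -0.2383  0.04  ]
rodtop z170 [ 0.5573 -0.2339  0.17  ] [ 0.5562 -0.2339  0.17  ]
ring z110 [ 0.5567 -0.2333  0.11  ] [ 0.5547 -0.2352  0.11  ]
jar/black tops
[ 0.4581 -0.2399  0.16  ]
[ 0.4377 -0.3108  0.16  ]
[ 0.5161 -0.3308  0.16  ]
[ 0.6483 -0.1844  0.16  ]
[0.5381 0.2556 0.19  ] [0.5453 0.2627 0.19  ]
[0.5466 0.2424 0.2   ] [0.5372 0.2392 0.2   ]
```

View pics/w1.png

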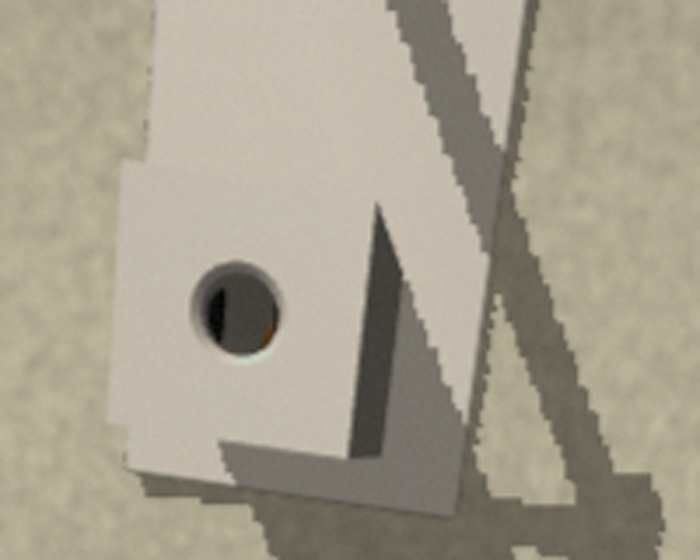

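The measurements agree. The mouth is at about (0.598, 0.099). The dispenser's yaw is about −9°, and the tab predicted from it matches the one measured. The rod is at (0.556, −0.233), top at 0.17. Before moving, I check the black rods' heights and the jar.

Run:
```python
from h import *
np.set_printoptions(precision=4,suppress=True)
S=ext("scene");D=ext("side")
sc=[(160,222),(173,245),(189,211),(268,241)];sd=[(282,265),(291,293),(341,285),(358,221)]
for i,a in enumerate(sc):
    for j,b in enumerate(sd):
        x,e=tri((S,a),(D,b))
        if max(e)<6: print(i,j,x,e)
print(tri((S,(328,261)),(D,(381,208))))
s=arm.get_state(); Rt=R.from_quat(s["tcp_rot"]).as_matrix()
print(Rt); d=np.array([.556,-.233,.215])-s["eef_pos"]; print(d,Rt.T@d)
```

```text
0 1 [ 0.4415 -0.3017  0.1533] [np.float64(1.4), np.float64(1.4)]
1 2 [ 0.519  -0.326   0.1561] [np.float64(0.5), np.float64(0.5)]
2 0 [ 0.4606 -0.2343  0.1558] [np.float64(0.3), np.float64(0.3)]
2 3 [ 0.5565 -0.3038  0.2568] [np.float64(5.1), np.float64(5.1)]
3 3 [ 0.6532 -0.1772  0.1551] [np.float64(0.5), np.float64(0.5)]
(array([ 0.7633, -0.1053,  0.1178]), [np.float64(1.9), np.float64(1.9)])
[[-0.0015  1.      0.0001]
 [-0.0001  0.0001 -1.    ]
 [-1.     -0.0015  0.0001]]
[-0.0936 -0.233  -0.0067] [ 0.0069 -0.0936  0.233 ]
```

```bash
python3 -m handwheel '[[[0,-0.009,0.023],[0,0,0]],[[0,-0.019,0.047],[0,0,0]],[[0,-0.028,0.070],[0,0,0]],[[0,-0.040,0.100],[0,0,0]],[[0,-0.053,0.132],[0,0,0]],[[0,-0.066,0.165],[0,0,0]],[[0,-0.079,0.197],[0,0,0]],[[0,-0.088,0.220],[0,0,0]],[[0,-0.0936,0.233],[0,0,0]],[[0,-0.0936,0.233],[0,0,0]]]' -1 30
python3 - <<'E'
from h import *
np.set_printoptions(precision=4,suppress=True)
s=arm.get_state(); im=arm.camera("wrist"); cv2.imwrite("pics/w2.png",im); cv2.imwrite("pics/s2.png",arm.camera("side"))
W=ext("wrist",s); print(s["t"],s["eef_pos"],R.from_quat(s["tcp_rot"]).as_matrix())
for p in [(.5562,-.2336,.17),(.556,-.233,.11)]: print(proj(W,p))
E
```

```text
t: 1.15
eef_pos: [0.5549, -0.2353, 0.2217]
tcp_rot: [-0.5, -0.499, 0.502, -0.499]
ft_force: [1.5, -0.2, -1.0]
opening: 0.997
1.15 [ 0.5549 -0.2353  0.2217] [[-0.0022  1.     -0.0038]
 [-0.0008 -0.0038 -1.    ]
 [-1.     -0.0022  0.0008]]
[283.0706 228.4334]
[282.926  207.1329]
```

View pics/w2.png

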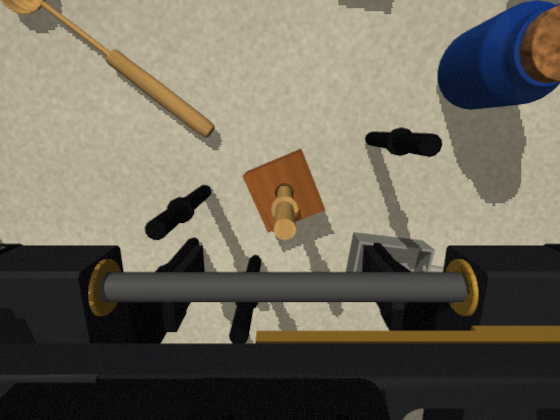

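View pics/s2.png

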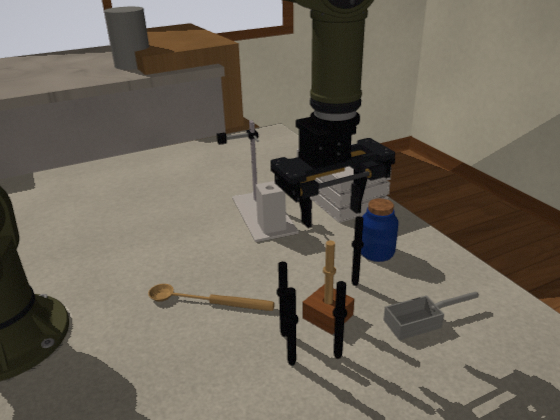

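The rod's top shows at wrist (285,228) and its ring at (285,206), within about 2 px of prediction. I descend with +2 mm in x and +2 mm in y.

```bash
python3 -m handwheel '[[[0.008,0.002,-0.002],[0,0,0]],[[0.020,0.002,-0.002],[0,0,0]],[[0.034,0.002,-0.002],[0,0,0]],[[0.048,0.002,-0.002],[0,0,0]],[[0.062,0.002,-0.002],[0,0,0]],[[0.076,0.002,-0.002],[0,0,0]],[[0.087,0.002,-0.002],[0,0,0]],[[0.093,0.002,-0.002],[0,0,0]],[[0.0955,0.002,-0.002],[0,0,0]],[[0.0955,0.002,-0.002],[0,0,0]]]' -1 30
python3 - <<'E'
from h import *
np.set_printoptions(precision=4,suppress=True)
cv2.imwrite("pics/s3.png",cv2.resize(arm.camera("side")[120:370,200:450],None,fx=2.4,fy=2.4)); print(arm.get_state()["eef_pos"])
E
```

```text
t: 2.25
eef_pos: [0.5585, -0.2295, 0.1261]
tcp_rot: [0.5, 0.501, -0.5, 0.5]
ft_force: [-0.1, -0.7, -0.4]
opening: 0.998
[ 0.5588 -0.2296  0.1266]
```

View pics/s3.png

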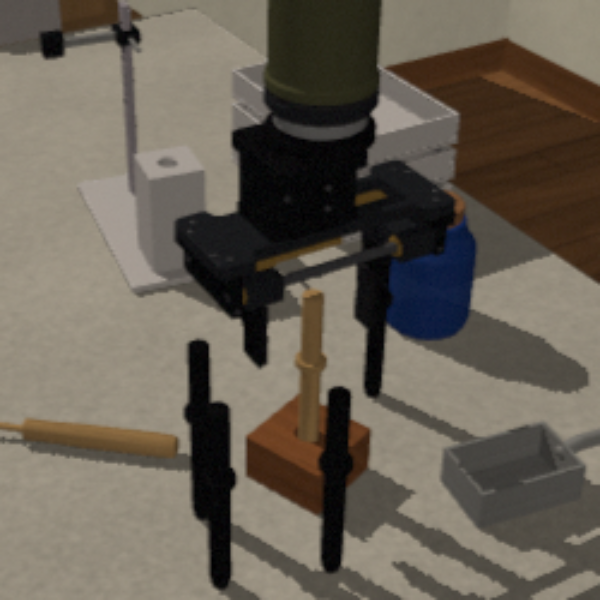

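The rod stands between the open fingers, with the TCP about 4 mm too far in +y. I correct that while closing.

```bash
python3 -m handwheel '[[[0,-0.001,0.003],[0,0,0]],[[0,-0.001,0.0035],[0,0,0]],[[0,-0.001,0.0035],[0,0,0]],[[0,-0.001,0.0035],[0,0,0]],[[0,-0.001,0.0035],[0,0,0]],[[0,-0.001,0.0035],[0,0,0]],[[0,-0.001,0.0035],[0,0,0]],[[0,-0.001,0.0035],[0,0,0]],[[0,-0.001,0.0035],[0,0,0]],[[0,-0.001,0.0035],[0,0,0]]]' 1 45
python3 - <<'E'
from h import *
np.set_printoptions(precision=4,suppress=True)
s=arm.get_state();print(s["t"],s["eef_pos"],s["ft_force"],s["opening"]*87); Rt=R.from_quat(s["tcp_rot"]).as_matrix();print(Rt)
E
```

```text
t: 3.3
eef_pos: [0.5578, -0.2331, 0.1266]
tcp_rot: [0.5, 0.501, -0.5, 0.5]
ft_force: [1.2, 0.1, -0.2]
opening: 0.173
3.3 [ 0.5578 -0.2331  0.1266] [ 1.2129  0.1428 -0.1543] 15.054926551005673
[[-0.0006  1.      0.0012]
 [ 0.0009  0.0012 -1.    ]
 [-1.     -0.0006 -0.0009]]
```

```bash
python3 -m handwheel '[[[-0.004,0,0],[0,0,0]],[[-0.014,0,0],[0,0,0]],[[-0.028,0,0],[0,0,0]],[[-0.045,0,0],[0,0,0]],[[-0.062,0,0],[0,0,0]],[[-0.080,0,0],[0,0,0]],[[-0.098,0,0],[0,0,0]],[[-0.115,0,0],[0,0,0]],[[-0.126,0,0],[0,0,0]],[[-0.130,0,0],[0,0,0]]]'
python3 - <<'E'
from h import *
np.set_printoptions(precision=4,suppress=True)
s=arm.get_state();print(s["t"],s["eef_pos"],s["ft_force"],s["opening"]*87); Rt=R.from_quat(s["tcp_rot"]).as_matrix()
print(Rt.T@(np.array([.598,.099,.265])-s["eef_pos"]))
a=arm.camera("side");b=arm.camera("scene")
cv2.imwrite("pics/s4.png",np.hstack([cv2.resize(b[130:310,150:310],None,fx=2.4,fy=2.4),cv2.resize(a[130:310,230:390],None,fx=2.4,fy=2.4)]))
E
```

```text
t: 4.3
eef_pos: [0.5586, -0.2335, 0.259]
tcp_rot: [0.5, 0.5, -0.499, 0.501]
ft_force: [0.1, 0.5, -0.5]
opening: 0.175
4.3 [ 0.5586 -0.2335  0.259 ] [ 0.0866  0.5054 -0.5369] 15.252851682388968
[-0.006   0.0398 -0.3324]
```

View pics/s4.png

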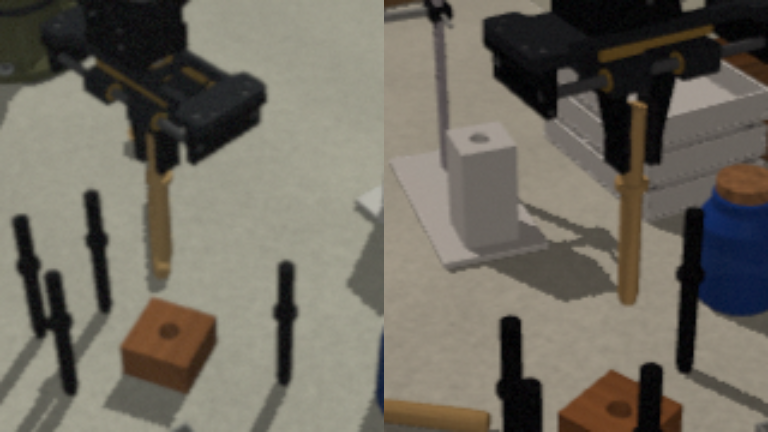

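The rod is held upright and clear of the rest. Next I carry it over the mouth.

```bash
python3 -m handwheel '[[[0,0.002,-0.018],[0,0,0]],[[0,0.006,-0.050],[0,0,0]],[[0,0.011,-0.092],[0,0,0]],[[0,0.016,-0.135],[0,0,0]],[[0,0.021,-0.178],[0,0,0]],[[0,0.026,-0.220],[0,0,0]],[[0,0.032,-0.262],[0,0,0]],[[0,0.036,-0.300],[0,0,0]],[[0,0.039,-0.325],[0,0,0]],[[0,0.0395,-0.332],[0,0,0]]]'
python3 -m handwheel '[[[0.004,0,0],[0,0,0]],[[0.006,0,0],[0,0,0]],[[0.006,0,0],[0,0,0]],[[0.006,0,0],[0,0,0]],[[0.006,0,0],[0,0,0]],[[0.006,0,0],[0,0,0]],[[0.006,0,0],[0,0,0]],[[0.006,0,0],[0,0,0]],[[0.006,0,0],[0,0,0]],[[0.006,0,0],[0,0,0]]]'
python3 - <<'E'
from h import *
np.set_printoptions(precision=4,suppress=True)
s=arm.get_state();print(s["t"],s["eef_pos"],s["ft_force"],s["opening"]*87); Rt=R.from_quat(s["tcp_rot"]).as_matrix();print(Rt)
a=arm.camera("side");b=arm.camera("scene");cv2.imwrite("pics/side5.png",a);cv2.imwrite("pics/scene5.png",b);cv2.imwrite("pics/wrist5.png",arm.camera("wrist"))
cv2.imwrite("pics/s5.png",np.hstack([cv2.resize(b[90:220,280:380],None,fx=4,fy=4,interpolation=2),cv2.resize(a[80:210,220:320],None,fx=4,fy=4,interpolation=2)]))
E
```

```text
t: 5.4
eef_pos: [0.5962, 0.1032, 0.2563]
tcp_rot: [0.498, 0.503, -0.498, 0.501]
ft_force: [-0.4, -1.0, -0.9]
opening: 0.176
t: 6.4
eef_pos: [0.5962, 0.1033, 0.2503]
tcp_rot: [0.498, 0.503, -0.498, 0.501]
ft_force: [-0.1, 0.4, -0.4]
opening: 0.173
6.4 [0.5962 0.1033 0.2503] [-0.1352  0.4147 -0.3646] 15.023515252113524
[[-0.0017  1.      0.0073]
 [ 0.0021  0.0073 -1.    ]
 [-1.     -0.0017 -0.0022]]
```

View pics/s5.png

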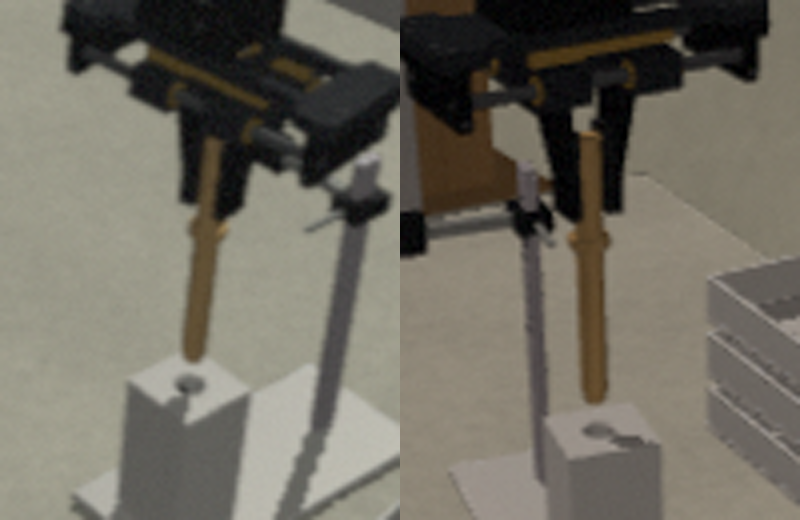

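View pics/wrist5.png

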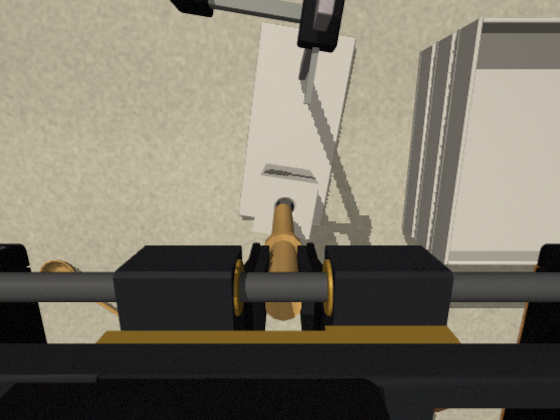

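The rod hangs upright about 19 mm above the mouth. In scene the foot is near (328,179) and the mouth (327,186); in side the foot is near (269,180) and the mouth (270,187). Next I fit the rod's axis in both views and compare it with the mouth.

```bash
cat > axis.py <<'E'
from h import *
def rodline(im,box):
    x0,y0,x1,y1=box; hsv=cv2.cvtColor(im,cv2.COLOR_BGR2HSV)[y0:y1,x0:x1]
    m=((hsv[...,0]>8)&(hsv[...,0]<22)&(hsv[...,1]>110)&(hsv[...,2]>70)).astype(np.uint8)
    n,l,st,_=cv2.connectedComponentsWithStats(m); k=1+np.argmax(st[1:,4]); 
    ys=[];xs=[];ws=[]
    for r in range(m.shape[0]):
        c=np.where(l[r]==k)[0]
        if len(c): ys.append(r+y0);xs.append((c[0]+c[-1])/2+x0);ws.append(c[-1]-c[0]+1)
    return np.array(ys),np.array(xs),np.array(ws)
def fit(y,x):
    p=np.polyfit(y,x,1); 
    for _ in range(3):
        e=abs(np.polyval(p,y)-x); g=e<1; p=np.polyfit(y[g],x[g],1)
    return p
def axis3d(fs):  # list of (E,p,ya,yb)
    N=[];c=[]
    for E,p,ya,yb in fs:
        o,d1=ray(E,(np.polyval(p,ya),ya)); _,d2=ray(E,(np.polyval(p,yb),yb)); n=np.cross(d1,d2);n/=np.linalg.norm(n);N.append(n);c.append(n@o)
    N=np.array(N);c=np.array(c)
    def at(z): return np.linalg.solve(N[:,:2],c-N[:,2]*z)
    return at
E
python3 - <<'E'
from axis import *
np.set_printoptions(precision=4,suppress=True)
a=cv2.imread("pics/scene5.png");b=cv2.imread("pics/side5.png")
S=ext("scene");D=ext("side")
fs=[]
for E,im,box in((S,a,(315,125,345,185)),(D,b,(255,112,285,185))):
    y,x,w=rodline(im,box); print(y[0],y[-1],w); 
    g=(y>y[0]+3)&(y<y[-1]-3)&(w<=np.median(w)+1); p=fit(y[g],x[g]); print(p,np.polyval(p,y[-1]))
    fs.append((E,p,y[0],y[-1]))
at=axis3d(fs)
for z in(.29,.234,.134,.115): print(z,at(z))
cv2.imwrite("pics/m5.png",np.hstack([cv2.resize(a[170:200,310:345],None,fx=11,fy=11,interpolation=0),cv2.resize(b[165:200,252:287],None,fx=11,fy=11,interpolation=0)[:330]]))
E
```

```text
126 178 [1 1 2 3 2 3 2 2 3 1 2 3 2 2 2 2 1 1 1 5 7 7 7 6 4 3 2 3 4 3 3 3 4 3 3 3 1
 4 3 3 3 3 2 3 3 2 4 4 3 3 2 3 1]
[ -0.0838 343.183 ] 328.2601613038731
113 180 [ 5  4  4  4  4  5  5  5  5  5  5  5  4  4  4  4  4  4  4  4  4  4  4  6
  7  9 10  9  9  6  6  6  6  5  6  6  5  6  6  6  6  6  6  6  6  6  6  6
  6  6  6  6  5  5  5  5  5  5  5  5  5  5  6  6  5  4  4  1]
[  0.0173 264.9425] 268.05914326853855
0.29 [0.5954 0.0971]
0.234 [0.5954 0.0996]
0.134 [0.5954 0.1039]
0.115 [0.5954 0.1047]
```

View pics/m5.png

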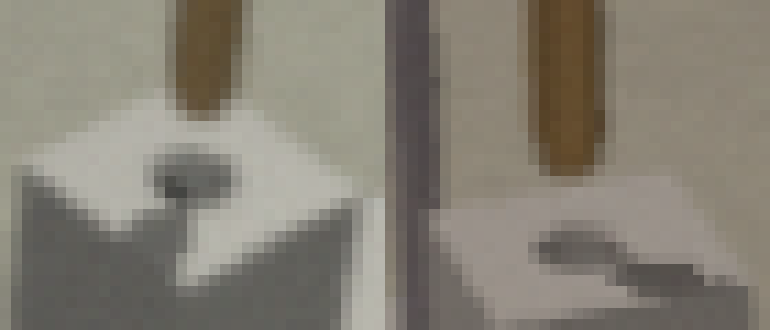

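```bash
sed -i 's/>110)&(hsv\[...,2\]>70)/>75)\&(hsv[...,2]>35)/' axis.py
python3 - <<'E'
from axis import *
np.set_printoptions(precision=4,suppress=True)
a=cv2.imread("pics/scene5.png");b=cv2.imread("pics/side5.png")
S=ext("scene");D=ext("side")
fs=[]
for E,im,box in((S,a,(315,145,345,185)),(D,b,(255,112,285,185))):
    y,x,w=rodline(im,box); print(y[0],y[-1],w); 
    g=(y>y[0]+3)&(y<y[-1]-3)&(w<=np.median(w)+1); p=fit(y[g],x[g]); print(p,np.polyval(p,y[-1]))
    fs.append((E,p,y[0],y[-1]))
at=axis3d(fs)
for z in(.29,.234,.134,.115): print(z,at(z))
ms,md=(327.0,185.5),(268.9,186.9)
print(tri((S,ms),(D,md)),plane(S,ms,.115),plane(D,md,.115))
# compare line against mouth: project lines to mouth row
print("mouth vs axis px", ms[0]-np.polyval(fs[0][1],ms[1]), md[0]-np.polyval(fs[1][1],md[1]))
# wrist
s=arm.get_state();W=ext("wrist",s)
w=cv2.imread("pics/wrist5.png"); cv2.imwrite("pics/w5.png",cv2.resize(w[150:330,230:340],None,fx=5,fy=3.3,interpolation=0) if 0 else cv2.resize(w[180:280,240:330],None,fx=6,fy=6,interpolation=0))
for p in [(.598,.099,.115),(.5962,.1033,.134)]: print(proj(W,p))
E
```

```text
145 179 [9 9 9 8 8 6 5 5 5 6 6 6 6 5 5 5 5 5 5 6 6 5 5 5 5 5 5 6 6 5 5 5 5 5 3]
[ -0.1232 349.7393] 327.6779487179487
112 180 [ 1  5  6  5  5  5  6  6  6  6  6  6  6  6  6  6  6  6  6  6  6  5  6  7
  7  9 10 10 11  9  8  7  7  7  7  7  7  7  7  7  6  6  6  6  6  6  6  6
  6  6  6  6  6  6  7  7  7  7  7  7  7  7  7  7  7  6  5  5  3]
[  0.0097 266.0494] 267.79570916664704
0.29 [0.5975 0.1004]
0.234 [0.5964 0.1014]
0.134 [0.5944 0.1033]
0.115 [0.594  0.1036]
(array([0.5963, 0.1011, 0.1139]), [np.float64(1.3), np.float64(1.3)]) [0.5982 0.0982 0.115 ] [0.5958 0.1017 0.115 ]
mouth vs axis px 0.12316239316237443 1.0373483818277691
[283.6081 208.3342]
[281.6623 208.7419]
```

View pics/w5.png

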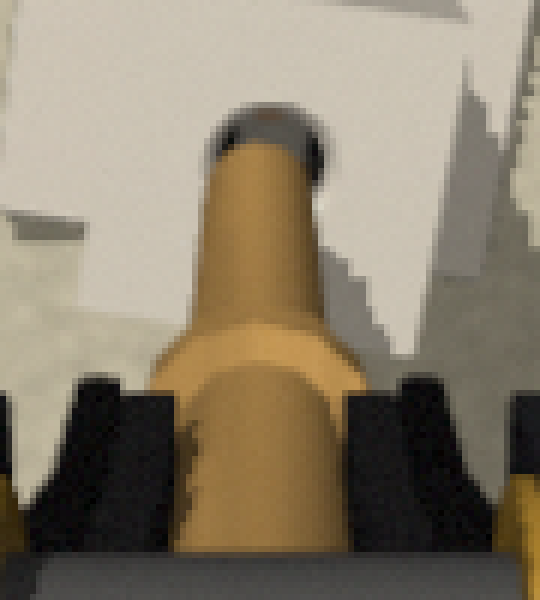

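In the wrist view the mouth ellipse is centred near (284.5,207) and the foot near (283.2,210). Both methods agree that the foot must go about +1.8 mm in x and −2.5 mm in y. I make that move and drop 8 mm.

```bash
python3 -m handwheel '[[[0,0.0018,0.0025],[0,0,0]],[[0,0.0018,0.0025],[0,0,0]],[[0.001,0.0018,0.0025],[0,0,0]],[[0.003,0.0018,0.0025],[0,0,0]],[[0.005,0.0018,0.0025],[0,0,0]],[[0.007,0.0018,0.0025],[0,0,0]],[[0.009,0.0018,0.0025],[0,0,0]],[[0.010,0.0018,0.0025],[0,0,0]],[[0.010,0.0018,0.0025],[0,0,0]],[[0.010,0.0018,0.0025],[0,0,0]]]'
python3 - <<'E'
from axis import *
np.set_printoptions(precision=4,suppress=True)
s=arm.get_state();print(s["t"],s["eef_pos"],s["ft_force"],s["opening"]*87); Rt=R.from_quat(s["tcp_rot"]).as_matrix();print(Rt)
W=ext("wrist",s)
for p in [(.599,.0998,.115),s["eef_pos"]+[0,0,.0187-.135]]: print(proj(W,p))
w=arm.camera("wrist");b=arm.camera("side");a=arm.camera("scene")
cv2.imwrite("pics/w6.png",np.hstack([cv2.resize(w[185:245,250:320],None,fx=5,fy=5,interpolation=0),cv2.resize(a[160:200,305:345],None,fx=7.5,fy=7.5,interpolation=0),cv2.resize(b[160:200,250:270],None,fx=7.5,fy=7.5,interpolation=0)]))
cv2.imwrite("pics/scene6.png",a);cv2.imwrite("pics/side6.png",b)
E
```

```text
t: 7.55
eef_pos: [0.598, 0.1008, 0.2403]
tcp_rot: [0.498, 0.503, -0.498, 0.501]
ft_force: [1.0, 0.1, 0.1]
opening: 0.17
7.55 [0.598  0.1008 0.2403] [0.954  0.1396 0.1372] 14.828226378830594
[[-0.0017  1.      0.0073]
 [ 0.0021  0.0073 -1.    ]
 [-1.     -0.0017 -0.0021]]
[282.7085 207.4736]
[281.6363 208.7412]
```

View pics/w6.png

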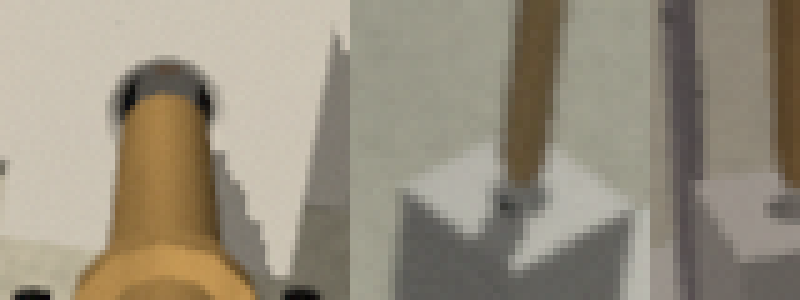

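The foot is aligned with the mouth to within about 0.5 mm in the wrist view. I lower it into the mouth, stopping above the noses.

```bash
python3 -m handwheel '[[[0.001,0,0],[0,0,0]],[[0.003,0,0],[0,0,0]],[[0.005,0,0],[0,0,0]],[[0.007,0,0],[0,0,0]],[[0.009,0,0],[0,0,0]],[[0.011,0,0],[0,0,0]],[[0.013,0,0],[0,0,0]],[[0.015,0,0],[0,0,0]],[[0.016,0,0],[0,0,0]],[[0.016,0,0],[0,0,0]]]'
python3 - <<'E'
from axis import *
np.set_printoptions(precision=4,suppress=True)
s=arm.get_state();print(s["t"],s["eef_pos"],s["ft_force"],s["wrist_torque"],s["opening"]*87)
w=arm.camera("wrist");b=arm.camera("side");a=arm.camera("scene")
cv2.imwrite("pics/w7.png",np.hstack([cv2.resize(w[185:245,250:320],None,fx=5,fy=5,interpolation=0),cv2.resize(a[160:200,305:345],None,fx=7.5,fy=7.5,interpolation=0),cv2.resize(b[160:200,250:290],None,fx=7.5,fy=7.5,interpolation=0)])[:,:798])
E
```

```text
t: 8.7
eef_pos: [0.5979, 0.1008, 0.2241]
tcp_rot: [0.498, 0.503, -0.498, 0.501]
ft_force: [-0.0, -0.5, -0.7]
opening: 0.177
8.7 [0.5979 0.1008 0.2241] [-0.0441 -0.4848 -0.6659] [ 0.0142  0.0673 -0.0006] 15.369488082073431
```

View pics/w7.png

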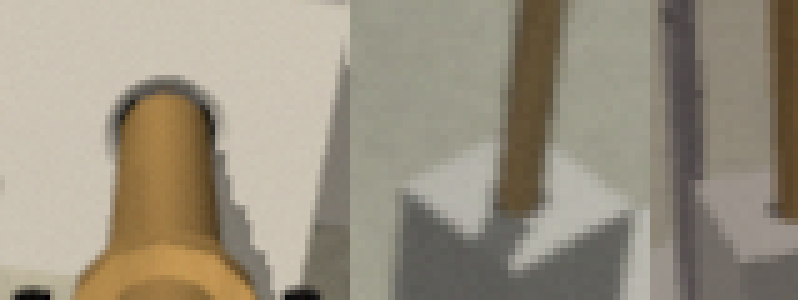

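The foot is about 7 mm into the mouth with no side load. I push through the noses.

```bash
python3 -m handwheel '[[[0.002,0,0],[0,0,0]],[[0.004,0,0],[0,0,0]],[[0.006,0,0],[0,0,0]],[[0.008,0,0],[0,0,0]],[[0.010,0,0],[0,0,0]],[[0.012,0,0],[0,0,0]],[[0.014,0,0],[0,0,0]],[[0.016,0,0],[0,0,0]],[[0.016,0,0],[0,0,0]],[[0.016,0,0],[0,0,0]]]'
```

```text
t: 9.85
eef_pos: [0.5984, 0.1012, 0.209]
tcp_rot: [0.499, 0.503, -0.498, 0.501]
ft_force: [-0.8, 0.2, 3.9]
opening: 0.173
```

```bash
python3 -m handwheel '[[[0.002,0,0],[0,0,0]],[[0.004,0,0],[0,0,0]],[[0.006,0,0],[0,0,0]],[[0.008,0,0],[0,0,0]],[[0.010,0,0],[0,0,0]],[[0.012,0,0],[0,0,0]],[[0.014,0,0],[0,0,0]],[[0.015,0,0],[0,0,0]],[[0.015,0,0],[0,0,0]],[[0.015,0,0],[0,0,0]]]'
python3 - <<'E'
from h import *
b=arm.camera("side");a=arm.camera("scene")
cv2.imwrite("pics/s8.png",np.hstack([cv2.resize(a[90:220,280:380],None,fx=4,fy=4,interpolation=2),cv2.resize(b[80:210,220:320],None,fx=4,fy=4,interpolation=2)])); print(arm.get_state()["ft_force"])
E
```

```text
t: 10.85
eef_pos: [0.5982, 0.1012, 0.1935]
tcp_rot: [0.499, 0.503, -0.498, 0.501]
ft_force: [-0.0, 0.7, 2.1]
opening: 0.175
[ 0.3854389  -0.31990716  2.35218112]
```

View pics/s8.png

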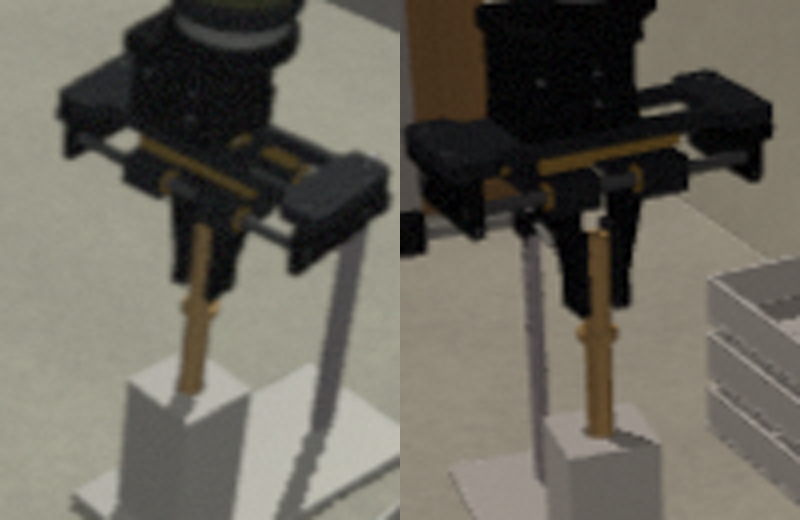

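The rod is about 38 mm into the bore and has not slipped in the grip. I go on 5 mm, then in steps of 2 mm with a force check each.

```bash
python3 -m handwheel '[[[0.001,0,0],[0,0,0]],[[0.002,0,0],[0,0,0]],[[0.003,0,0],[0,0,0]],[[0.004,0,0],[0,0,0]],[[0.005,0,0],[0,0,0]],[[0.006,0,0],[0,0,0]],[[0.006,0,0],[0,0,0]],[[0.006,0,0],[0,0,0]],[[0.006,0,0],[0,0,0]],[[0.006,0,0],[0,0,0]]]'
```

```text
t: 11.95
eef_pos: [0.5981, 0.1012, 0.1872]
tcp_rot: [0.498, 0.503, -0.498, 0.501]
ft_force: [0.5, 0.5, 2.8]
opening: 0.172
```

```bash
python3 -m handwheel '[[[0.0005,0,0],[0,0,0]],[[0.001,0,0],[0,0,0]],[[0.0015,0,0],[0,0,0]],[[0.002,0,0],[0,0,0]],[[0.0022,0,0],[0,0,0]],[[0.0025,0,0],[0,0,0]],[[0.0025,0,0],[0,0,0]],[[0.0025,0,0],[0,0,0]],[[0.0025,0,0],[0,0,0]],[[0.0025,0,0],[0,0,0]]]'
```

```text
t: 12.95
eef_pos: [0.5981, 0.1012, 0.1846]
tcp_rot: [0.498, 0.503, -0.498, 0.501]
ft_force: [0.7, 0.0, 3.3]
opening: 0.173
```

```bash
python3 -m handwheel '[[[0.0005,0,0],[0,0,0]],[[0.001,0,0],[0,0,0]],[[0.0015,0,0],[0,0,0]],[[0.002,0,0],[0,0,0]],[[0.0022,0,0],[0,0,0]],[[0.0022,0,0],[0,0,0]],[[0.0022,0,0],[0,0,0]],[[0.0022,0,0],[0,0,0]],[[0.0022,0,0],[0,0,0]],[[0.0022,0,0],[0,0,0]]]'
```

```text
t: 13.95
eef_pos: [0.5981, 0.1012, 0.1824]
tcp_rot: [0.498, 0.503, -0.498, 0.501]
ft_force: [-0.6, -0.2, 3.6]
opening: 0.17
```

```bash
python3 -m handwheel '[[[0.0005,0,0],[0,0,0]],[[0.001,0,0],[0,0,0]],[[0.0015,0,0],[0,0,0]],[[0.002,0,0],[0,0,0]],[[0.0022,0,0],[0,0,0]],[[0.0022,0,0],[0,0,0]],[[0.0022,0,0],[0,0,0]],[[0.0022,0,0],[0,0,0]],[[0.0022,0,0],[0,0,0]],[[0.0022,0,0],[0,0,0]]]'
```

```text
t: 14.95
eef_pos: [0.5981, 0.1012, 0.1802]
tcp_rot: [0.498, 0.503, -0.498, 0.501]
ft_force: [-0.1, 1.2, 3.9]
opening: 0.17
```

```bash
python3 -m handwheel '[[[0.0005,0,0],[0,0,0]],[[0.001,0,0],[0,0,0]],[[0.0015,0,0],[0,0,0]],[[0.002,0,0],[0,0,0]],[[0.0022,0,0],[0,0,0]],[[0.0022,0,0],[0,0,0]],[[0.0022,0,0],[0,0,0]],[[0.0022,0,0],[0,0,0]],[[0.0022,0,0],[0,0,0]],[[0.0022,0,0],[0,0,0]]]'
```

```text
t: 15.95
eef_pos: [0.5981, 0.1012, 0.178]
tcp_rot: [0.498, 0.503, -0.498, 0.501]
ft_force: [0.1, -0.4, 4.9]
opening: 0.167
```

```bash
python3 -m handwheel '[[[0.0005,0,0],[0,0,0]],[[0.001,0,0],[0,0,0]],[[0.0015,0,0],[0,0,0]],[[0.002,0,0],[0,0,0]],[[0.0022,0,0],[0,0,0]],[[0.0022,0,0],[0,0,0]],[[0.0022,0,0],[0,0,0]],[[0.0022,0,0],[0,0,0]],[[0.0022,0,0],[0,0,0]],[[0.0022,0,0],[0,0,0]]]'
```

```text
t: 16.95
eef_pos: [0.5981, 0.1012, 0.1758]
tcp_rot: [0.498, 0.503, -0.498, 0.501]
ft_force: [0.3, 0.1, 5.5]
opening: 0.173
```

```bash
python3 -m handwheel '[[[0.0005,0,0],[0,0,0]],[[0.001,0,0],[0,0,0]],[[0.0015,0,0],[0,0,0]],[[0.002,0,0],[0,0,0]],[[0.0022,0,0],[0,0,0]],[[0.0022,0,0],[0,0,0]],[[0.0022,0,0],[0,0,0]],[[0.0022,0,0],[0,0,0]],[[0.0022,0,0],[0,0,0]],[[0.0022,0,0],[0,0,0]]]'
```

```text
t: 17.95
eef_pos: [0.5981, 0.1012, 0.1736]
tcp_rot: [0.498, 0.503, -0.498, 0.501]
ft_force: [0.7, 1.1, 4.9]
opening: 0.171
```

```bash
python3 -m handwheel '[[[0.0005,0,0],[0,0,0]],[[0.001,0,0],[0,0,0]],[[0.0015,0,0],[0,0,0]],[[0.002,0,0],[0,0,0]],[[0.0022,0,0],[0,0,0]],[[0.0022,0,0],[0,0,0]],[[0.0022,0,0],[0,0,0]],[[0.0022,0,0],[0,0,0]],[[0.0022,0,0],[0,0,0]],[[0.0022,0,0],[0,0,0]]]'
```

```text
t: 18.95
eef_pos: [0.5981, 0.1012, 0.1714]
tcp_rot: [0.498, 0.503, -0.498, 0.501]
ft_force: [0.4, 0.1, 5.3]
opening: 0.172
```

```bash
python3 -m handwheel '[[[0.0005,0,0],[0,0,0]],[[0.001,0,0],[0,0,0]],[[0.0015,0,0],[0,0,0]],[[0.002,0,0],[0,0,0]],[[0.0022,0,0],[0,0,0]],[[0.0022,0,0],[0,0,0]],[[0.0022,0,0],[0,0,0]],[[0.0022,0,0],[0,0,0]],[[0.0022,0,0],[0,0,0]],[[0.0022,0,0],[0,0,0]]]'
python3 - <<'E'
from h import *
b=arm.camera("side");a=arm.camera("scene")
cv2.imwrite("pics/s9.png",np.hstack([cv2.resize(a[90:220,280:380],None,fx=4,fy=4,interpolation=2),cv2.resize(b[80:210,220:320],None,fx=4,fy=4,interpolation=2)]))
E
```

```text
t: 19.95
eef_pos: [0.5981, 0.1012, 0.1692]
tcp_rot: [0.498, 0.503, -0.498, 0.501]
ft_force: [0.6, 0.3, 5.8]
opening: 0.171
```

View pics/s9.png

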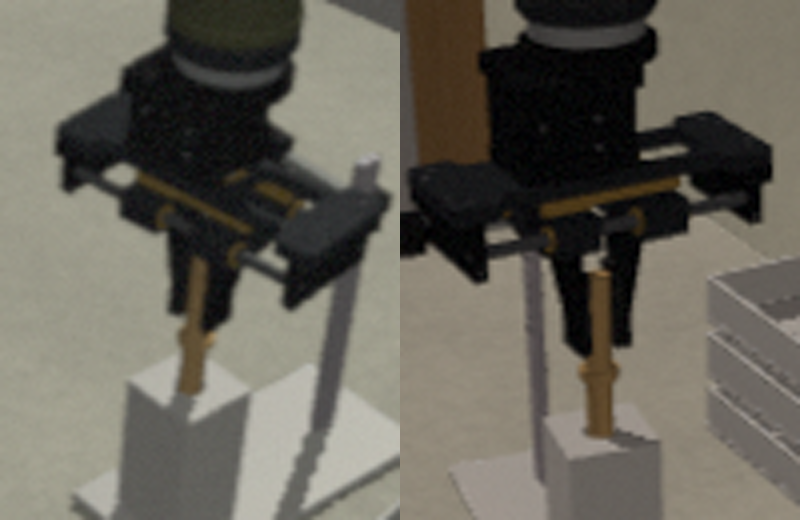

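The rod follows the gripper without slip, now about 62 mm deep. I continue in the same steps.

```bash
python3 -m handwheel '[[[0.0005,0,0],[0,0,0]],[[0.001,0,0],[0,0,0]],[[0.0015,0,0],[0,0,0]],[[0.002,0,0],[0,0,0]],[[0.0022,0,0],[0,0,0]],[[0.0022,0,0],[0,0,0]],[[0.0022,0,0],[0,0,0]],[[0.0022,0,0],[0,0,0]],[[0.0022,0,0],[0,0,0]],[[0.0022,0,0],[0,0,0]]]'
```

```text
t: 21.05
eef_pos: [0.598, 0.1013, 0.1668]
tcp_rot: [0.498, 0.503, -0.498, 0.501]
ft_force: [1.2, 0.2, 2.3]
opening: 0.174
```

```bash
python3 -m handwheel '[[[0.0005,0,0],[0,0,0]],[[0.001,0,0],[0,0,0]],[[0.0015,0,0],[0,0,0]],[[0.002,0,0],[0,0,0]],[[0.0022,0,0],[0,0,0]],[[0.0022,0,0],[0,0,0]],[[0.0022,0,0],[0,0,0]],[[0.0022,0,0],[0,0,0]],[[0.0022,0,0],[0,0,0]],[[0.0022,0,0],[0,0,0]]]'
```

```text
t: 22.05
eef_pos: [0.5981, 0.1013, 0.1647]
tcp_rot: [0.498, 0.503, -0.498, 0.501]
ft_force: [0.4, 0.2, 5.5]
opening: 0.172
```

```bash
python3 -m handwheel '[[[0.0005,0,0],[0,0,0]],[[0.001,0,0],[0,0,0]],[[0.0015,0,0],[0,0,0]],[[0.002,0,0],[0,0,0]],[[0.0022,0,0],[0,0,0]],[[0.0022,0,0],[0,0,0]],[[0.0022,0,0],[0,0,0]],[[0.0022,0,0],[0,0,0]],[[0.0022,0,0],[0,0,0]],[[0.0022,0,0],[0,0,0]]]'
```

```text
t: 23.05
eef_pos: [0.5981, 0.1013, 0.1625]
tcp_rot: [0.498, 0.503, -0.498, 0.501]
ft_force: [-0.8, 0.4, 4.7]
opening: 0.177
```

```bash
python3 -m handwheel '[[[0.0005,0,0],[0,0,0]],[[0.001,0,0],[0,0,0]],[[0.0015,0,0],[0,0,0]],[[0.002,0,0],[0,0,0]],[[0.0022,0,0],[0,0,0]],[[0.0022,0,0],[0,0,0]],[[0.0022,0,0],[0,0,0]],[[0.0022,0,0],[0,0,0]],[[0.0022,0,0],[0,0,0]],[[0.0022,0,0],[0,0,0]]]'
```

```text
t: 24.05
eef_pos: [0.5981, 0.1013, 0.1603]
tcp_rot: [0.498, 0.503, -0.498, 0.501]
ft_force: [0.3, 0.8, 4.9]
opening: 0.178
```

```bash
python3 -m handwheel '[[[0.0005,0,0],[0,0,0]],[[0.001,0,0],[0,0,0]],[[0.0015,0,0],[0,0,0]],[[0.002,0,0],[0,0,0]],[[0.0022,0,0],[0,0,0]],[[0.0022,0,0],[0,0,0]],[[0.0022,0,0],[0,0,0]],[[0.0022,0,0],[0,0,0]],[[0.0022,0,0],[0,0,0]],[[0.0022,0,0],[0,0,0]]]'
```

```text
t: 25.05
eef_pos: [0.5981, 0.1012, 0.1581]
tcp_rot: [0.498, 0.503, -0.498, 0.501]
ft_force: [-0.3, -0.5, 4.6]
opening: 0.172
```

```bash
python3 -m handwheel '[[[0.0005,0,0],[0,0,0]],[[0.001,0,0],[0,0,0]],[[0.0015,0,0],[0,0,0]],[[0.002,0,0],[0,0,0]],[[0.0022,0,0],[0,0,0]],[[0.0022,0,0],[0,0,0]],[[0.0022,0,0],[0,0,0]],[[0.0022,0,0],[0,0,0]],[[0.0022,0,0],[0,0,0]],[[0.0022,0,0],[0,0,0]]]'
```

```text
t: 26.05
eef_pos: [0.598, 0.1013, 0.1558]
tcp_rot: [0.498, 0.503, -0.498, 0.501]
ft_force: [0.2, -0.5, 3.8]
opening: 0.171
```

```bash
python3 -m handwheel '[[[0.0005,0,0],[0,0,0]],[[0.001,0,0],[0,0,0]],[[0.0015,0,0],[0,0,0]],[[0.002,0,0],[0,0,0]],[[0.0022,0,0],[0,0,0]],[[0.0022,0,0],[0,0,0]],[[0.0022,0,0],[0,0,0]],[[0.0022,0,0],[0,0,0]],[[0.0022,0,0],[0,0,0]],[[0.0022,0,0],[0,0,0]]]'
python3 - <<'E'
from h import *
s=arm.get_state(); b=arm.camera("side");a=arm.camera("scene")
print(s["ft_force"])
cv2.imwrite("pics/s10.png",np.hstack([cv2.resize(a[90:220,280:380],None,fx=4,fy=4,interpolation=2),cv2.resize(b[80:210,220:320],None,fx=4,fy=4,interpolation=2)]))
E
```

```text
t: 27.05
eef_pos: [0.5981, 0.1013, 0.1538]
tcp_rot: [0.498, 0.503, -0.498, 0.501]
ft_force: [-0.2, 0.5, 5.4]
opening: 0.178
[-0.20807873  0.53406154  5.42620385]
```

View pics/s10.png

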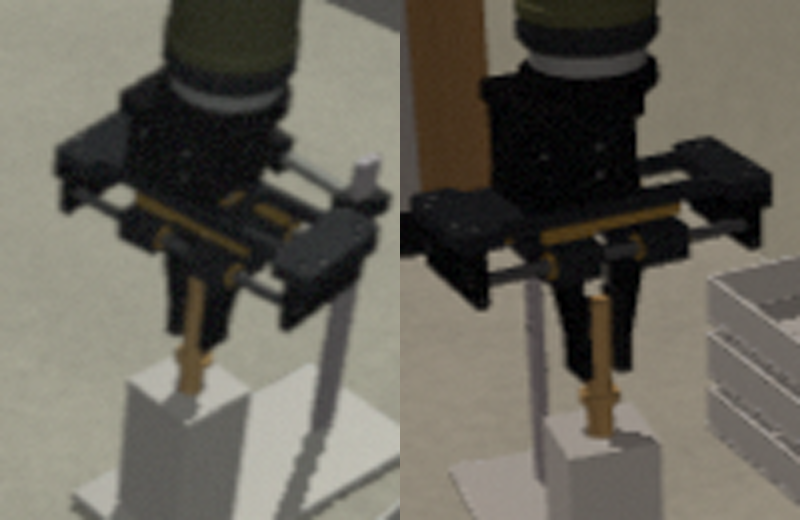

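```bash
python3 -m handwheel '[[[0.0005,0,0],[0,0,0]],[[0.001,0,0],[0,0,0]],[[0.0015,0,0],[0,0,0]],[[0.002,0,0],[0,0,0]],[[0.002,0,0],[0,0,0]],[[0.002,0,0],[0,0,0]],[[0.002,0,0],[0,0,0]],[[0.002,0,0],[0,0,0]],[[0.002,0,0],[0,0,0]],[[0.002,0,0],[0,0,0]]]'
```

```text
t: 28.15
eef_pos: [0.5983, 0.1014, 0.1531]
tcp_rot: [0.499, 0.503, -0.498, 0.501]
ft_force: [-0.6, -0.8, 10.4]
opening: 0.17
```

Contact: a 2 mm command moved the rod only 0.7 mm, and the force rose to 10 N. One gentle further press confirms it.

```bash
python3 -m handwheel '[[[0.0013,0,0],[0,0,0]],[[0.0015,0,0],[0,0,0]],[[0.0018,0,0],[0,0,0]],[[0.002,0,0],[0,0,0]],[[0.0022,0,0],[0,0,0]],[[0.0022,0,0],[0,0,0]],[[0.0022,0,0],[0,0,0]],[[0.0022,0,0],[0,0,0]],[[0.0022,0,0],[0,0,0]],[[0.0022,0,0],[0,0,0]]]'
```

```text
t: 29.15
eef_pos: [0.5985, 0.1014, 0.1528]
tcp_rot: [0.499, 0.502, -0.497, 0.501]
ft_force: [-2.8, -0.6, 12.4]
opening: 0.173
```

The force rose again, to 12 N in all with about 5 N of that bore friction. The foot is therefore on the corks, about 78.5 mm down, which puts the ring near z = 0.1365. Next I release and lift clear.

```bash
python3 -m handwheel '[[[0,0,0],[0,0,0]],[[0,0,0],[0,0,0]],[[0,0,0],[0,0,0]],[[0,0,0],[0,0,0]],[[0,0,0],[0,0,0]],[[-0.003,0,0],[0,0,0]],[[-0.010,0,0],[0,0,0]],[[-0.022,0,0],[0,0,0]],[[-0.038,0,0],[0,0,0]],[[-0.055,0,0],[0,0,0]]]' -1
python3 - <<'E'
from axis import *
np.set_printoptions(precision=4,suppress=True)
s=arm.get_state();print(s["t"],s["eef_pos"],s["joint_pos"],s["opening"]*87)
b=arm.camera("side");a=arm.camera("scene");cv2.imwrite("pics/side11.png",b);cv2.imwrite("pics/scene11.png",a)
Rt=R.from_quat(s["tcp_rot"]).as_matrix();print(Rt)
print(Rt.T@(np.array([.5425,.2485,.245])-s["eef_pos"]))
cv2.imwrite("pics/s11.png",np.hstack([cv2.resize(a[90:220,280:380],None,fx=4,fy=4,interpolation=2),cv2.resize(b[80:210,220:320],None,fx=4,fy=4,interpolation=2)]))
E
```

```text
t: 30.15
eef_pos: [0.5986, 0.1013, 0.2094]
tcp_rot: [0.499, 0.502, -0.497, 0.501]
ft_force: [-0.2, 0.2, 0.2]
opening: 0.966
30.15 [0.5986 0.1013 0.2094] [-0.0729  0.2407 -0.1622  1.58    0.0372  1.3222 -0.2322] 84.02571123355446
[[ 0.0012  1.      0.0074]
 [ 0.0028  0.0074 -1.    ]
 [-1.      0.0012 -0.0028]]
[-0.0353 -0.0549 -0.1477]
```

View pics/s11.png

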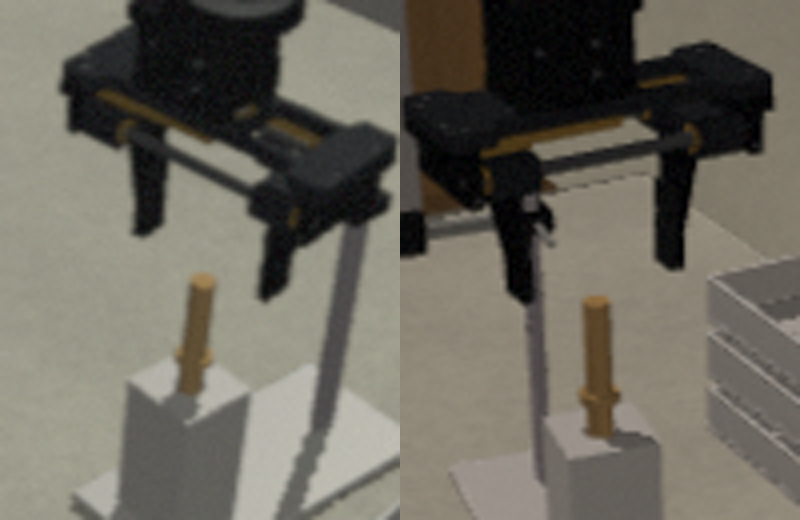

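The dipstick stands by itself, ring near scene (328,179) and side (270,179). Next I move above the tab while turning the jaws onto the dispenser's y.

```bash
python3 -m handwheel '[[[-0.014,0,0],[-0.14,0,0]],[[-0.030,-0.003,-0.008],[-0.28,0,0]],[[-0.036,-0.008,-0.022],[-0.42,0,0]],[[-0.036,-0.016,-0.043],[-0.56,0,0]],[[-0.036,-0.025,-0.067],[-0.70,0,0]],[[-0.036,-0.034,-0.091],[-0.84,0,0]],[[-0.036,-0.043,-0.115],[-0.98,0,0]],[[-0.036,-0.050,-0.134],[-1.12,0,0]],[[-0.036,-0.054,-0.145],[-1.26,0,0]],[[-0.036,-0.055,-0.148],[-1.40,0,0]]]' -1 15
python3 - <<'E'
from axis import *
np.set_printoptions(precision=4,suppress=True)
s=arm.get_state();print(s["t"],s["eef_pos"],s["joint_pos"],s["ft_force"])
b=arm.camera("side");a=arm.camera("scene");cv2.imwrite("pics/side12.png",b);cv2.imwrite("pics/scene12.png",a);
s=arm.get_state();w=arm.camera("wrist");cv2.imwrite("pics/wrist12.png",w)
Rt=R.from_quat(s["tcp_rot"]).as_matrix();print(Rt)
W=ext("wrist",s)
print(proj(W,(.5425,.248,.208)),proj(W,(.5425,.248,.195)))
cv2.imwrite("pics/s12.png",np.hstack([cv2.resize(a[90:220,280:380],None,fx=4,fy=4,interpolation=2),cv2.resize(b[80:210,200:300],None,fx=4,fy=4,interpolation=2)]))
E
```

```text
t: 31.25
eef_pos: [0.5428, 0.2515, 0.2477]
tcp_rot: [0.056, 0.703, -0.053, 0.707]
ft_force: [0.3, 0.2, 0.4]
opening: 1.002
31.25 [0.5428 0.2515 0.2477] [-0.1372  0.2176 -0.3989  1.5447  0.0845  1.3888  0.8743] [0.3042 0.1849 0.3984]
[[ 0.0064  0.1607  0.987 ]
 [ 0.004   0.987  -0.1607]
 [-1.      0.005   0.0057]]
[280.5822 234.8536] [280.6144 228.7978]
```

View pics/s12.png

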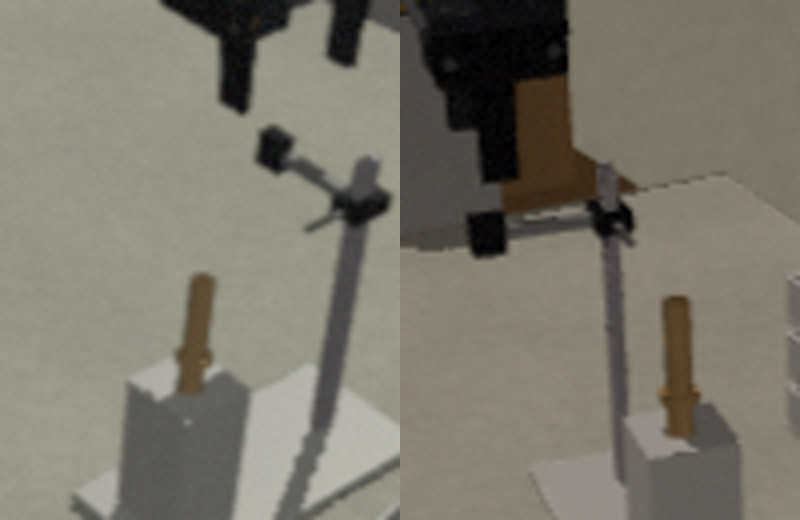

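View pics/wrist12.png

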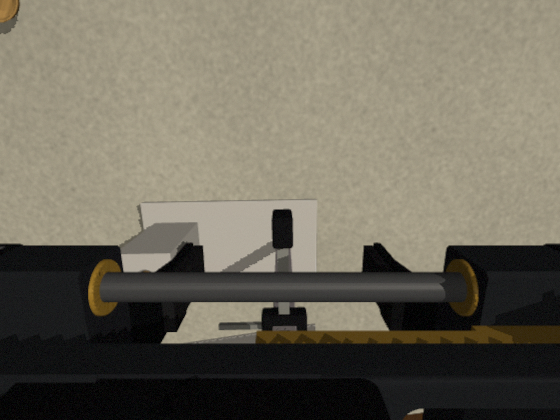

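The wrist view shows the tab at (283,228), centred between the jaws, with its bar in line with the tool. The scene and side views are clear, so I triangulate the ring, tab and pointer tip.

Run:
```python
from axis import *
np.set_printoptions(precision=4,suppress=True)
a=cv2.imread("pics/scene12.png");b=cv2.imread("pics/side12.png");S=ext("scene");D=ext("side")
def black(im,box):
    x0,y0,x1,y1=box;g=im[y0:y1,x0:x1].max(2)<60
    n,l,st,c=cv2.connectedComponentsWithStats(g.astype(np.uint8));k=1+np.argmax(st[1:,4]);print(st[k]);return (c[k]+[x0,y0])
ts=black(a,(338,118,358,136));td=black(b,(212,128,230,148));print(ts,td)
print("tab",tri((S,ts),(D,td)))
ys=[]
for nm,im,box in(("scene",a,(318,155,340,190)),("side",b,(255,150,285,190))):
    y,x,w=rodline(im,box);print(list(zip(y,w,x)))
cv2.imwrite("pics/r12.png",np.hstack([cv2.resize(a[150:195,310:350],None,fx=10,fy=10,interpolation=0),cv2.resize(b[145:190,250:290],None,fx=10,fy=10,interpolation=0)]))
```

```text
[ 6  4  9 11 65]
[  4   1  14  15 127]
[348.     127.0308] [221.9685 136.7953]
tab (array([0.5417, 0.2458, 0.1989]), [np.float64(2.1), np.float64(2.1)])
[(np.int64(159), np.int64(4), np.float64(330.5)), (np.int64(160), np.int64(5), np.float64(330.0)), (np.int64(161), np.int64(5), np.float64(330.0)), (np.int64(162), np.int64(5), np.float64(330.0)), (np.int64(163), np.int64(5), np.float64(330.0)), (np.int64(164), np.int64(5), np.float64(330.0)), (np.int64(165), np.int64(5), np.float64(330.0)), (np.int64(166), np.int64(6), np.float64(329.5)), (np.int64(167), np.int64(6), np.float64(329.5)), (np.int64(168), np.int64(5), np.float64(329.0)), (np.int64(169), np.int64(5), np.float64(329.0)), (np.int64(170), np.int64(5), np.float64(329.0)), (np.int64(171), np.int64(5), np.float64(329.0)), (np.int64(172), np.int64(5), np.float64(329.0)), (np.int64(173), np.int64(5), np.float64(329.0)), (np.int64(174), np.int64(6), np.float64(328.5)), (np.int64(175), np.int64(6), np.float64(328.5)), (np.int64(176), np.int64(6), np.float64(327.5)), (np.int64(177), np.int64(7), np.float64(328.0)), (np.int64(178),
[... 1592 characters left out ...]
4(269.5)), (np.int64(176), np.int64(8), np.float64(269.5)), (np.int64(177), np.int64(10), np.float64(269.5)), (np.int64(178), np.int64(10), np.float64(269.5)), (np.int64(179), np.int64(10), np.float64(269.5)), (np.int64(180), np.int64(10), np.float64(269.5)), (np.int64(181), np.int64(8), np.float64(269.5)), (np.int64(182), np.int64(6), np.float64(269.5)), (np.int64(183), np.int64(6), np.float64(269.5)), (np.int64(184), np.int64(6), np.float64(269.5)), (np.int64(185), np.int64(6), np.float64(269.5)), (np.int64(186), np.int64(7), np.float64(270.0)), (np.int64(187), np.int64(7), np.float64(270.0)), (np.int64(188), np.int64(6), np.float64(269.5)), (np.int64(189), np.int64(2), np.float64(270.5))]
```

View pics/r12.png

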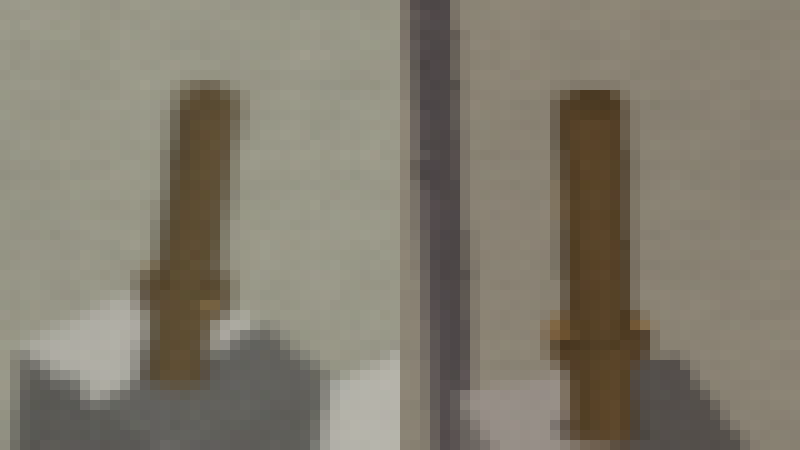

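Run:
```python
from h import *
np.set_printoptions(precision=4,suppress=True)
S=ext("scene");D=ext("side")
print("tab",tri((S,(348.05,126.95)),(D,(221.4,138.1))))
print("ring",tri((S,(327.9,178.3)),(D,(269.5,178.3))))
print("top",tri((S,(330.3,159.3)),(D,(268.9,155))))
p=np.array([.5983,.1005,.1365]);print(proj(S,p),proj(D,p))
p=np.array([.5983,.1005,.1965]);print(proj(S,p),proj(D,p))
# tool delta to tab
s=arm.get_state();Rt=R.from_quat(s["tcp_rot"]).as_matrix()
for q in [(.5405,.249,.195-.0187)]: print(Rt.T@(np.array(q)-s["eef_pos"]))
W=ext("wrist",s)
for u in [(283,210),(283,245),(283,228)]: print(plane(W,u,.209))
w=cv2.imread("pics/wrist12.png");cv2.imwrite("pics/w12.png",cv2.resize(w[200:275,240:330],None,fx=6,fy=6,interpolation=0))
```

```text
tab (array([0.5402, 0.2482, 0.196 ]), [np.float64(1.0), np.float64(1.0)])
ring (array([0.5974, 0.0996, 0.1378]), [np.float64(0.4), np.float64(0.4)])
top (array([0.5979, 0.0996, 0.1969]), [np.float64(0.1), np.float64(0.1)])
[328.3913 178.5223] [269.7708 178.689 ]
[330.6344 159.3402] [268.9172 155.03  ]
[ 0.0714 -0.0011 -0.0037]
[0.5261 0.2516 0.209 ]
[0.5499 0.2476 0.209 ]
[0.5381 0.2496 0.209 ]
```

View pics/w12.png

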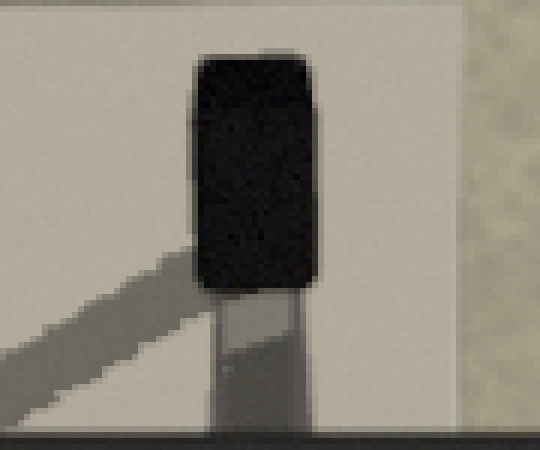

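The ring is at z ≈ 0.137 by both robot pose and vision. The tab is at (0.540, 0.2485, 0.1955). I descend around it.

```bash
python3 -m handwheel '[[[0.005,0,-0.0035],[0,0,0]],[[0.014,0,-0.0035],[0,0,0]],[[0.024,0,-0.0035],[0,0,0]],[[0.034,0,-0.0035],[0,0,0]],[[0.044,0,-0.0035],[0,0,0]],[[0.054,0,-0.0035],[0,0,0]],[[0.063,0,-0.0035],[0,0,0]],[[0.069,0,-0.0035],[0,0,0]],[[0.071,0,-0.0035],[0,0,0]],[[0.071,0,-0.0035],[0,0,0]]]' -1 15
python3 - <<'E'
from h import *
np.set_printoptions(precision=4,suppress=True)
s=arm.get_state();print(s["eef_pos"],s["ft_force"])
b=arm.camera("side");a=arm.camera("scene")
cv2.imwrite("pics/s13.png",np.hstack([cv2.resize(a[90:220,280:380],None,fx=4,fy=4,interpolation=2),cv2.resize(b[80:210,200:300],None,fx=4,fy=4,interpolation=2)]))
E
```

```text
t: 32.4
eef_pos: [0.5409, 0.2501, 0.1764]
tcp_rot: [0.06, 0.703, -0.057, 0.707]
ft_force: [-1.2, -0.2, 0.3]
opening: 1.0
[0.5409 0.2501 0.1764] [-1.1945 -0.2341  0.2824]
```

View pics/s13.png

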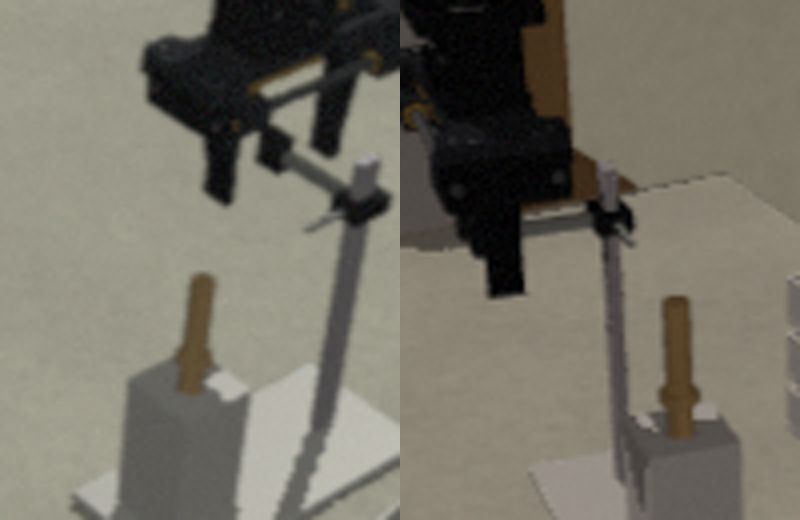

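The tab is between the open fingers. I close gently.

```bash
python3 -m handwheel '[[[0,0,0],[0,0,0]],[[0,0,0],[0,0,0]],[[0,0,0],[0,0,0]],[[0,0,0],[0,0,0]],[[0,0,0],[0,0,0]],[[0,0,0],[0,0,0]],[[0,0,0],[0,0,0]],[[0,0,0],[0,0,0]],[[0,0,0],[0,0,0]],[[0,0,0],[0,0,0]]]' 1 20
python3 - <<'E'
from h import *
np.set_printoptions(precision=4,suppress=True)
s=arm.get_state();print(s["eef_pos"],s["ft_force"],s["opening"]*87);print(R.from_quat(s["tcp_rot"]).as_matrix())
E
```

```text
t: 33.5
eef_pos: [0.5412, 0.2502, 0.1771]
tcp_rot: [0.06, 0.702, -0.057, 0.707]
ft_force: [0.2, 0.0, -1.0]
opening: 0.168
[0.5412 0.2502 0.1771] [ 0.1625  0.0014 -1.035 ] 14.621152367816158
[[ 0.0073  0.1651  0.9862]
 [ 0.004   0.9863 -0.1651]
 [-1.      0.0051  0.0065]]
```

```bash
python3 -m handwheel '[[[0.004,0,0],[0,0,0]],[[0.011,0,0],[0,0,0]],[[0.018,0,0],[0,0,0]],[[0.026,0,0],[0,0,0]],[[0.034,0,0],[0,0,0]],[[0.042,0,0],[0,0,0]],[[0.049,0,0],[0,0,0]],[[0.053,0,0],[0,0,0]],[[0.055,0,0],[0,0,0]],[[0.055,0,0],[0,0,0]]]'
python3 - <<'E'
from h import *
np.set_printoptions(precision=4,suppress=True)
s=arm.get_state();print(s["eef_pos"],s["ft_force"],s["opening"]*87)
b=arm.camera("side");a=arm.camera("scene");cv2.imwrite("pics/side14.png",b);cv2.imwrite("pics/scene14.png",a)
cv2.imwrite("pics/s14.png",np.hstack([cv2.resize(a[100:200,310:390],None,fx=5,fy=5,interpolation=0),cv2.resize(b[100:200,210:290],None,fx=5,fy=5,interpolation=0)]))
E
```

```text
t: 34.5
eef_pos: [0.5412, 0.2503, 0.1214]
tcp_rot: [0.06, 0.703, -0.057, 0.707]
ft_force: [-2.0, -0.8, -1.8]
opening: 0.158
[0.5412 0.2503 0.1214] [-2.0111 -0.8171 -1.7699] 13.774134799998821
```

View pics/s14.png

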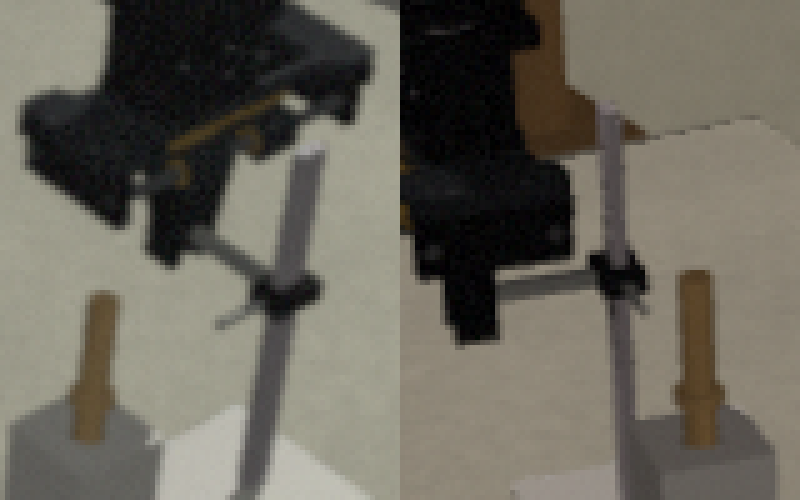

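The pointer came down with the tab. Its tip is at scene (353,164.5) and side (259,162). Next I measure how far it still has to go to the ring.

Run:
```python
from h import *
np.set_printoptions(precision=4,suppress=True)
S=ext("scene");D=ext("side")
a=cv2.imread("pics/scene14.png");b=cv2.imread("pics/side14.png")
print("tip",tri((S,(353.1,164.5)),(D,(258.9,161.7))))
# compare with same start-height method: tip before
for z in (.137,.140,.143): print(z,proj(S,(.612,.189,z)),proj(D,(.612,.189,z)), "arm at tab-end" ,proj(S,(.56,.2455,z)),proj(D,(.56,.2455,z)))
a2=cv2.resize(a[150:180,345:380],None,fx=11,fy=11,interpolation=0);b2=cv2.resize(b[148:178,225:265],None,fx=11,fy=11,interpolation=0)
cv2.imwrite("pics/t14.png",np.hstack([a2,b2])[:,:798])
```

```text
tip (array([0.6107, 0.1869, 0.1415]), [np.float64(0.7), np.float64(0.7)])
0.137 [353.8255 165.4873] [259.2583 163.1796] arm at tab-end [350.8043 148.2574] [231.2148 159.1888]
0.14 [353.9694 164.5665] [259.2061 162.0757] arm at tab-end [350.9378 147.3501] [231.1296 158.1013]
0.143 [354.1138 163.643 ] [259.1538 160.969 ] arm at tab-end [351.0717 146.4402] [231.0442 157.0111]
```

View pics/t14.png

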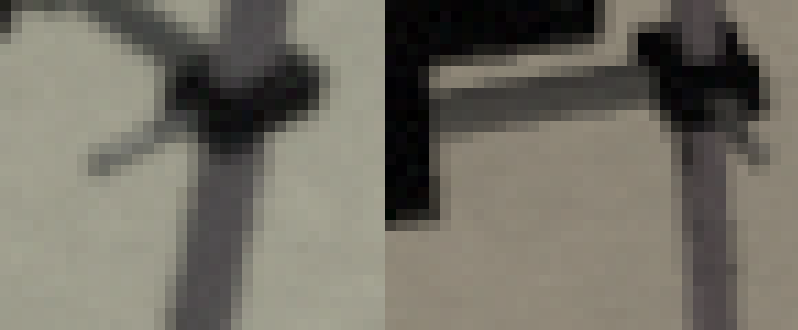

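```bash
python3 -m handwheel '[[[0.0005,0,0],[0,0,0]],[[0.001,0,0],[0,0,0]],[[0.0015,0,0],[0,0,0]],[[0.002,0,0],[0,0,0]],[[0.0025,0,0],[0,0,0]],[[0.003,0,0],[0,0,0]],[[0.0035,0,0],[0,0,0]],[[0.0035,0,0],[0,0,0]],[[0.0035,0,0],[0,0,0]],[[0.0035,0,0],[0,0,0]]]'
python3 - <<'E'
from h import *
np.set_printoptions(precision=4,suppress=True)
s=arm.get_state();print(s["eef_pos"],s["ft_force"],s["opening"]*87)
b=np.mean([arm.camera("side").astype(float) for _ in range(4)],0).astype(np.uint8);a=np.mean([arm.camera("scene").astype(float) for _ in range(4)],0).astype(np.uint8);cv2.imwrite("pics/side15.png",b);cv2.imwrite("pics/scene15.png",a)
a2=cv2.resize(a[150:190,320:360],None,fx=10,fy=10,interpolation=0);b2=cv2.resize(b[148:188,240:280],None,fx=10,fy=10,interpolation=0)
cv2.imwrite("pics/t15.png",np.hstack([a2,b2]))
E
```

```text
t: 35.6
eef_pos: [0.5412, 0.2503, 0.1178]
tcp_rot: [0.06, 0.703, -0.057, 0.707]
ft_force: [-3.4, -1.0, 2.7]
opening: 0.16
[0.5412 0.2503 0.1178] [-3.4251 -1.0401  2.6625] 13.95664958363701
```

View pics/t15.png

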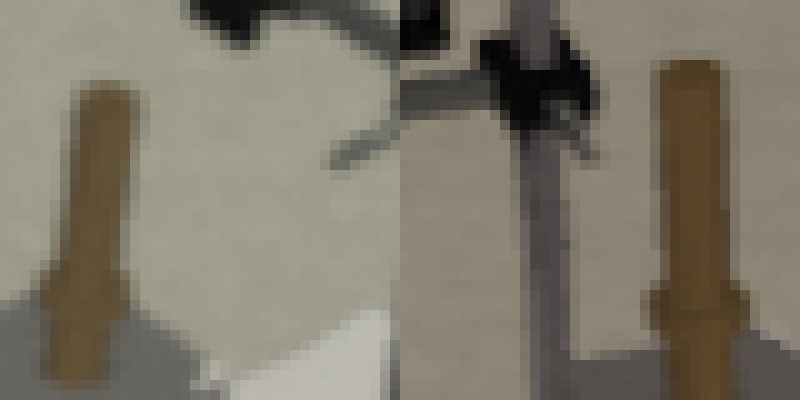

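The tip reads z ≈ 0.137 and the ring ≈ 0.1365, which agrees within a millimetre. I release and retreat upward.

```bash
python3 -m handwheel '[[[0,0,0],[0,0,0]],[[0,0,0],[0,0,0]],[[0,0,0],[0,0,0]],[[0,0,0],[0,0,0]],[[0,0,0],[0,0,0]],[[0,0,0],[0,0,0]],[[-0.003,0,0],[0,0,0]],[[-0.012,0,0],[0,0,0]],[[-0.027,0,0],[0,0,0]],[[-0.045,0,0],[0,0,0]]]' -1
python3 -m handwheel '[[[-0.015,0,0],[0,0,0]],[[-0.030,0,0],[0,0,0]],[[-0.045,0,0],[0,0,0]],[[-0.060,0,0],[0,0,0]],[[-0.072,0,0],[0,0,0]],[[-0.080,0,0],[0,0,0]],[[-0.080,0,0],[0,0,0]],[[-0.080,0,0],[0,0,0]],[[-0.080,0,0],[0,0,0]],[[-0.080,0,0],[0,0,0]]]' -1
python3 - <<'E'
from h import *
np.set_printoptions(precision=4,suppress=True)
s=arm.get_state();print(s["t"],s["eef_pos"],s["ft_force"],s["opening"]*87)
av=lambda n:np.mean([arm.camera(n).astype(float) for _ in range(4)],0).astype(np.uint8)
b=av("side");a=av("scene");w=av("wrist");cv2.imwrite("pics/side16.png",b);cv2.imwrite("pics/scene16.png",a);cv2.imwrite("pics/wrist16.png",w)
a2=cv2.resize(a[130:190,310:380],None,fx=5.7,fy=5.7,interpolation=0);b2=cv2.resize(b[130:190,210:280],None,fx=5.7,fy=5.7,interpolation=0)
cv2.imwrite("pics/t16.png",np.hstack([a2,b2]))
a2=cv2.resize(a[150:190,320:360],None,fx=10,fy=10,interpolation=0);b2=cv2.resize(b[148:188,240:280],None,fx=10,fy=10,interpolation=0)
cv2.imwrite("pics/u16.png",np.hstack([a2,b2]))
E
```

```text
t: 37.0
eef_pos: [0.5409, 0.2502, 0.1641]
tcp_rot: [0.06, 0.703, -0.057, 0.707]
ft_force: [0.6, -0.0, -0.1]
opening: 0.96
t: 38.0
eef_pos: [0.54, 0.2496, 0.2432]
tcp_rot: [0.06, 0.703, -0.057, 0.706]
ft_force: [-0.1, 0.6, -0.1]
opening: 1.001
38.0 [0.54   0.2496 0.2432] [-0.1244  0.6185 -0.114 ] 87.10732736396473
```

View pics/t16.png

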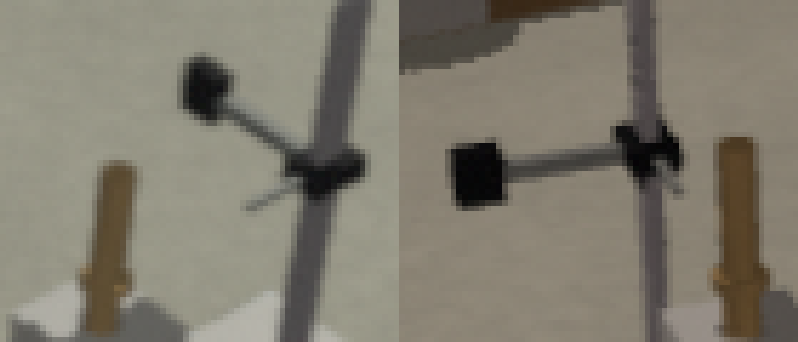

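View pics/u16.png

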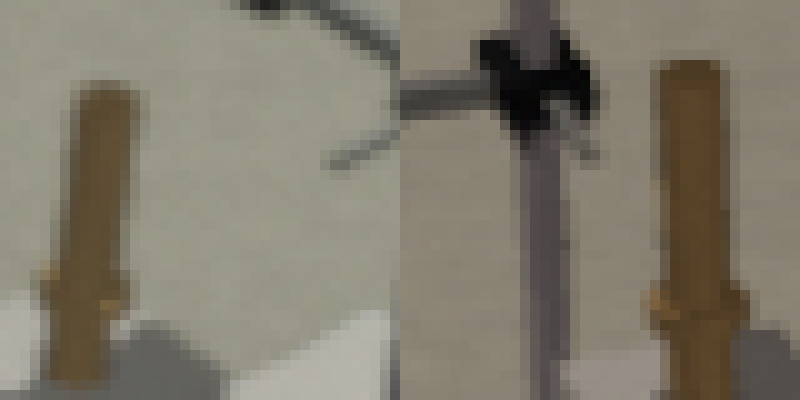

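View pics/scene16.png

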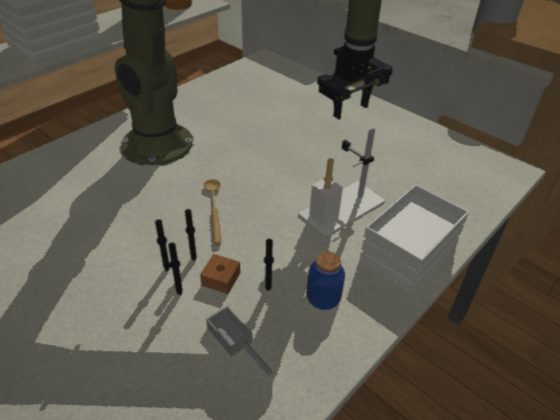

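Both have stayed put: tip at scene (353,165.5) and side (259,163), ring at scene (328,178.5) and side (269.5,178.5). Jar, scoop and spoon are untouched. One last numeric check follows.

Run:
```python
from h import *
np.set_printoptions(precision=4,suppress=True)
S=ext("scene");D=ext("side")
for n,a,b in[("tab",(345.9,145.0),(223.3,160.1)),("tip",(353.0,165.5),(258.9,163)),("ring",(327.9,178.5),(269.3,178.5)),("top",(330.3,159.3),(268.9,155))]: print(n,*tri((S,a),(D,b)))
```

```text
tab [0.5405 0.2495 0.1367] [np.float64(0.6), np.float64(0.6)]
tip [0.6106 0.1873 0.1379] [np.float64(0.6), np.float64(0.6)]
ring [0.5972 0.1    0.1369] [np.float64(0.6), np.float64(0.6)]
top [0.5979 0.0996 0.1969] [np.float64(0.1), np.float64(0.1)]
```

Tab 0.1367, tip 0.1379, ring 0.1369 and ring from the rod's top 0.1369: level within about 1 mm. I hand in.

```bash
python3 -c "
from station import arm
print(arm.finish_job(), arm.get_state()['t'])"
```

```text
the job is handed in; nothing more can be done
the job is handed in; nothing more can be done
```

The dipstick is standing on the corks and the pointer is level with its ring to within about 1 mm. I handed the job in at about 39 s, with the gripper open and clear.

- **Dipstick:** I took the beech rod from its rest and pushed it down the bore in 2 mm steps. It met the corks about 78.5 mm below the mouth. The last press read 12 N in all, roughly 5 N of that bore friction, so the corks took well under 25 N. It stood by itself after release, with the ring 0.137 m above the shelf.
- **Pointer:** I gripped the tab, slid it down about 59 mm and let go. It did not move on release.
- **Last checks:** Triangulating from the scene and side cameras gave the tip at 0.138 m, the tab at 0.137 m and the ring at 0.137 m. The arm's own readings put both at about 0.1365 m. The 1 mm spread is within the camera calibration of about 2 mm.
- **Other things:** The last scene picture shows the jar, scoop, spoon and black look-alikes where they started. No check failed.

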